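Set up the weighing place for the next flavour batch

ROBOT

A 6-joint arm with a two-finger parallel gripper is mounted at the origin on the work surface. World frame = base frame: x ahead of the robot, y to its left, z up, the work surface at z = 0. Lengths are in mm, angles in degrees, forces in N, time in s.
With the tool pointing down it reaches from about 350 to 850 mm from the base axis. Payload 8.1 kg.
Tool frame: the origin (TCP) lies at the very end of the fingers, on their centre line; the grasp point (between the pads) lies 19 mm behind it (r.grasp_offset is the distance from the TCP to the grasp point, in mm); z points along the fingers, y is the line along which they close (so a half turn about z gives the same grasp; the last joint's range is limited). The gripper opens to 85 mm and grips with 20 to 120 N. Pads are 22 mm wide; open, the fingers measure 114 mm over their backs; the gripper's body (76 mm by 85 mm) begins 54 mm behind the grasp point. The pads swing forward as they close: fully open they stand 13 mm farther back than shut.
Start: joints at [-68.434, 7.471, 85.268, -0, 87.261, -4.893], TCP at [267.356, -537.146, 231.292] pointing down, gripper open.
Joint ranges: [-169.43, 169.43], [-51.17, 129.36], [1.28, 143.12], [-76.62, 256.62], [0, 156.53], [-152.29, 152.29]. Speed limits (degrees/s): [136.94, 136.94, 159.86, 180, 180, 180].

INTERFACE

Orientations are given as [roll, pitch, yaw] about the fixed x, y, z axes, in that order (R = Rz(yaw) Ry(pitch) Rx(roll)).
In Python, from bench import r gives the robot as it stands.
- The arm moves only by the tool carry_out, never from a script. Its argument "commands" is a list of rows, each an object with "jaw": the finger opening in m, from 0 to 0.0854; "translation": the shift along the tool's x, y, z in m, a list of three; "spin": the turn about the tool's z in rad. A call has exactly 8 rows; each row shifts and turns the commanded pose from where the row before left it, along the tool's axes as they then stand; what a row does not reach is not made up. A row lasts 1/12 s, in which the tool goes at most 41.7 mm and 7.16 degrees, less where a joint would pass 70% of its speed; a pose out of reach is approached as far as the arm can. A call is refused whole if a number of a shift passes 0.0417 or a number of a turn 0.125, either way. A call with a gripper value outside its range is refused whole. The fingers move at their own pace and stop on an object; "squeeze" is the grip in N (left out, the last holds). Time passes only in rows, so rows that do not move let the fingers close, or fill a call up. It gives the time, the measured TCP pose, the force, the opening and the grip force at its end, in the units of the state.
- r.sense(): the state, without advancing time (a new reading comes with each control period).
- r.snapshot(name): name is "side" or "top" or "wrist"; returns a dict with "pixels" (420x560x3 uint8, blue, green, red), "K" (3x3 intrinsics, pixels), "dist_coeffs" ([k1, k2, p1, p2, k3] as OpenCV has them; the pictures are not rectified), "extrinsics" (4x4, takes a point from camera to world coordinates). Camera axes: x right, y down, z forward; pixel columns grow to the right and rows downward; lengths in mm; the calibration is good to about 2 mm. A picture is of the moment at which its call begins. There is no depth.
- r.hand_in(): hands the job in; it is judged then, once.
Trained networks look in a picture, given as the dict that the camera call returned (one of the last four; its "shot" number tells which), for a name from the list of things; names that differ only in an ending like _2 or _b are one class to them, and where a whole thing is asked for, a point or a joint stands for the part that bears it (a point fixed in the world has none). Each returns a list of dicts, best first, with "score" (0 to 1); they miss things now and then, are a little off and sometimes report something else, mostly with a low value. They report only what shows in the picture. A call takes as long as a camera call.
- r.spot_in(picture, target): "xy" ([column, row] in pixels, amid what is visible of it).
- r.regions_of(picture, target): "pixels" (420x560 bool, what is visible of it) and "xy" ([column, row] in pixels, amid what is visible of it).
- r.landmark_of(picture, target): "xy" ([column, row] in pixels: a listed point, or the origin of a listed thing).
The state is a dict: "time": time; "joint_pos": joint angles; "qd": joint speeds; "joint_efforts": joint torques, N m; "tool_pos": TCP position; "tcp_rot": TCP orientation; "ft_force": force on the tool from outside, world axes, zero at the start; "wrist_torque": the same for the moment, N m; "finger_gap": finger opening in mm; "grip_force": force on a finger pad.
Only numpy, scipy, OpenCV 4.12 (cv2) and the standard library are available. Lean on these libraries where they do the work, as an engineer would, in place of code of your own. Each camera call takes 0.05 s, during which the arm holds its last target. There are 200 camera calls.

TASK

Set up the weighing place for the next flavour batch: stand the beaker upright in the middle of the balance pan and seat its knobbed cover on it, gently. Line up the three ingredients in the drip tray in pouring order from the left as you look out from the robot: the tall round bottle in the middle of the left third, the aluminium flask at the very middle between the two bottles, and the square bottle in the middle of the right third, all upright on the tray's long centre line and not touching one another. Leave the brown bottle, the lidded tub and the refractometer where they are, let go of everything and move clear.

Things in the scene. Friction and masses are not known exactly. Their poses are not given: they have to be found in the camera images.
- balance: Compact white precision balance, fixed, 185 deep x 150 wide x 55 mm high; round stainless pan, 110 mm diameter, flat top 55 mm above the bench. Origin: on the bench right under the pan's centre. Display and keys on its -x side (housing ends 121 mm from the origin there, 65 mm on +x, 75 mm on both y sides). Stands left or right of the tray, turned up to 0.2 rad.
- tray: Shallow open white plastic drip tray, fixed, 110 mm (its x) x 280 mm (its y, the long way), rim 22 mm high, walls and floor 3 mm thick: the floor is 3 mm above the bench. Origin: centre of its underside. Its +y end is the left end as seen from the robot, its -y end the right end; turned up to 0.2 rad.
- beaker: Translucent plastic beaker with a small spout, open at the top, 80 mm high, 57 mm diameter at the foot and 60 mm at the rim, wall 3 mm, 60 g. Origin: centre of its underside. Starts empty and upright on the bench.
- cover: Round white beaker cover, 70 g: disc 67 mm wide, 6 to 10 mm above the origin; black knob in its middle, 11 to 40 mm up, 12 mm wide at its foot, 19 mm near the top. A tapered boss under the disc (48 to 41 mm, 6 deep) drops into the beaker's 54 mm mouth; the disc rests on the rim. Origin: centre of the boss's underside, 74 mm above the beaker's origin when seated. Starts upright on its boss.
- round_bottle: Full closed white round bottle, the tallest: body 60 mm diameter, 137 mm high over all; black screw cap of 38 mm diameter from 111 to 137 mm, sloping shoulder below it from 90 to 110 mm. About 280 g. Origin: centre of its underside. Starts upright on the bench.
- square_bottle: Full closed white square bottle, body 58 x 58 mm and 80 mm high with rounded edges, shoulder from 80 to 94 mm, black screw cap of 38 mm diameter from 94 to 118 mm (top). About 260 g. Origin: centre of its underside, x and y square to the faces. Starts upright on the bench.
- flask: Small closed bare-aluminium round flask with an aluminium screw cap: body 42 mm diameter, shoulder from 66 to 80 mm, cap of 26 mm diameter from 81 to 103 mm (top). About 120 g. Origin: centre of its underside. Starts upright on the bench.
- amber_bottle: Bystander, not to be moved: small dark brown round glass bottle with a white cap, 40 mm diameter, 80 mm high, standing among the things. Origin: centre of its underside.
- tub: Bystander, not to be moved: low round plastic tub with a pale lid, 73 mm diameter, 42 mm high. Origin: centre of its underside. Stands towards the far left.
- refractometer: Bystander, not to be moved: hand refractometer, metal tube with black eyepiece, lying along its x (from -87 to +94 mm), 34 mm thick, at the far right. Origin: under its middle, at bench height. (Unlisted stock bottles and a 200 mm measuring cylinder stand at the back, beyond 0.8 m from the robot.)

How it is judged (in metres and radians):
At the end, for the whole second after the job is handed in: Beaker upright on the pan within 13 mm of its centre, cover seated level. On the tray floor, upright, within 20 mm of its long centre line: flask within 16 mm of the middle, round bottle 65 to 112 mm left of it, square bottle as far right, both over 60 mm from the flask. All released, at rest (horizontal distance between beaker and balance below 0.013 m and z of beaker in the frame of balance between 0.052 and 0.058 m and angle between each of beaker, round_bottle, flask, square_bottle's own z axis and vertical below 0.06 rad and horizontal distance between cover and beaker below 0.007 m and z of cover in the frame of beaker between 0.071 and 0.077 m and angle between cover's own z axis and vertical below 0.08 rad and y of round_bottle in the frame of tray between 0.065 and 0.112 m and x of round_bottle in the frame of tray between -0.02 and 0.02 m and z of round_bottle in the frame of tray between 0 and 0.006 m and y of flask in the frame of tray between -0.016 and 0.016 m and x of flask in the frame of tray between -0.02 and 0.02 m and z of flask in the frame of tray between 0 and 0.006 m and y of square_bottle in the frame of tray between -0.112 and -0.065 m and x of square_bottle in the frame of tray between -0.02 and 0.02 m and z of square_bottle in the frame of tray between 0 and 0.006 m and linear speed of each of beaker, cover, round_bottle, flask, square_bottle below 0.02 m/s and horizontal distance between each of round_bottle, square_bottle and flask above 0.06 m); the robot touches nothing.
It fails at once if a bystander (brown bottle, tub or refractometer) is moved more than 20 mm (distance of any of amber_bottle, tub, refractometer from where it was at the start of the episode above 0.02 m).
It fails at once if the balance is pushed or struck with more than 40 N (contact force between balance and anything else above 40 N).
It also fails if it takes over 136 s, if anything falls off the work surface, if the arm or the gripper's body presses on something with over 40 N, if the wrist force passes 120 N, or if a joint passes its speed limit or range.

## Working session

There is one attempt and no reset: what is moved stays moved. The work goes in short steps, Python scripts to look and compute and a tool call to move; the robot and the scene stay as the last step left them, time stands still between calls to the robot, and variables do not carry over. Pictures are saved under pics/ and viewed, at most 14 in all, crops included, and the job is handed in when it is done.

Besides the shell and the picture viewer there is one more tool, called after "Request:" by a JSON object that holds its "method" and its "body", one argument or row to a line. carry_out: Moves the arm, as the interface text tells. Its arguments: {"type":"object","properties":{"commands":{"type":"array","items":{"type":"object","properties":{"jaw":{"type":"number"},"translation":{"type":"array","items":{"type":"number"}},"spin":{"type":"number"}}}},"squeeze":{"type":"number"}},"required":["commands"]}

```bash
ls; mkdir -p pics
cat > h.py <<'E'
import numpy as np, cv2
from bench import r
def ray(p,xy):
    u=cv2.undistortPoints(np.array([[xy]],float),np.array(p["K"]),np.array(p["dist_coeffs"]))[0,0]
    E=np.array(p["extrinsics"]); d=E[:3,:3]@np.array([u[0],u[1],1]); return E[:3,3],d/np.linalg.norm(d)
def atz(p,xy,z):
    o,d=ray(p,xy); return o+d*(z-o[2])/d[2]
def meet(rays):
    A=sum(np.eye(3)-np.outer(d,d) for o,d in rays); b=sum((np.eye(3)-np.outer(d,d))@o for o,d in rays)
    x=np.linalg.solve(A,b); return x,max(np.linalg.norm(np.cross(x-o,d)) for o,d in rays)
def proj(p,X):
    E=np.linalg.inv(np.array(p["extrinsics"])); rv=cv2.Rodrigues(E[:3,:3])[0]
    return cv2.projectPoints(np.array(X,float).reshape(-1,1,3),rv,E[:3,3],np.array(p["K"]),np.array(p["dist_coeffs"]))[0][:,0]
E
cat > a.py <<'E'
from h import *
names="balance tray beaker cover round_bottle square_bottle flask amber_bottle tub refractometer".split()
P={n:r.snapshot(n) for n in("top","side")}
for k,p in P.items():
    cv2.imwrite(f"pics/{k}0.png",p["pixels"]); print(k,np.round(p["extrinsics"],2).tolist())
for n in names:
    R=[];o=[]
    for k,p in P.items():
        l=r.landmark_of(p,n)
        if l: R.append(ray(p,l[0]["xy"])); o.append((k,round(l[0]["score"],2),np.round(l[0]["xy"]).tolist(),np.round(atz(p,l[0]["xy"],0)[:2]).tolist()))
    print(n,o,(np.round(meet(R)[0],1),round(meet(R)[1],1)) if len(R)>1 else "")
print(r.sense())
E
python3 a.py
```

```text
pics
top [[-0.0, -1.0, 0.08, 452.03], [-1.0, 0.0, -0.0, 26.22], [0.0, -0.08, -1.0, 1179.35], [0.0, 0.0, 0.0, 1.0]]
side [[-0.85, -0.26, 0.47, -24.22], [-0.53, 0.44, -0.72, 866.65], [-0.02, -0.86, -0.51, 678.12], [0.0, 0.0, 0.0, 1.0]]
balance [('top', 0.76, [222.0, 179.0], [619.0, 187.0]), ('side', 0.92, [210.0, 260.0], [610.0, 189.0])] (array([617.1, 185.9,  -4.3]), np.float64(3.3))
tray [('top', 0.92, [350.0, 179.0], [619.0, -170.0]), ('side', 0.65, [283.0, 196.0], [620.0, -165.0])] (array([ 621.3, -170. ,   -2.7]), np.float64(1.8))
beaker [('top', 0.59, [436.0, 213.0], [525.0, -406.0]), ('side', 0.3, [260.0, 305.0], [418.0, 257.0])] (array([ 691.5, -451.8, -577.4]), np.float64(205.1))
cover [('top', 0.86, [142.0, 215.0], [520.0, 408.0]), ('side', 0.93, [177.0, 329.0], [521.0, 403.0])] (array([519.1, 406. ,   3.2]), np.float64(1.2))
round_bottle [('top', 0.58, [384.0, 254.0], [412.0, -260.0]), ('side', 0.7, [360.0, 199.0], [417.0, -261.0])] (array([ 414. , -258.5,    2.6]), np.float64(2.2))
square_bottle [('top', 0.88, [321.0, 243.0], [442.0, -87.0]), ('side', 0.66, [323.0, 224.0], 
[... 670 characters left out ...]
at64(4.3))
{'time': 1.1, 'joint_pos': array([-6.84339899e+01,  7.47189195e+00,  8.52658059e+01, -1.38496008e-03,
        8.72630497e+01, -4.89405303e+00]), 'qd': array([ 0.08792308,  0.03446033,  0.11562691,  0.01321075, -0.01313892,
       -0.09936786]), 'joint_efforts': array([ 7.04967169e-04, -5.69329154e+01, -5.00862801e+01, -1.36586550e-04,
        1.17748266e-03,  7.54903886e-05]), 'tool_pos': array([ 267.34963448, -537.15207745,  231.30378487]), 'tcp_rot': array([-1.79999137e+02,  1.31455656e-03,  2.64601293e+01]), 'ft_force': array([ 0.18019529, -1.00162612, -0.07875214]), 'wrist_torque': array([0.01333614, 0.01910711, 0.02126374]), 'grip_force': 0.0, 'finger_gap': 85.54135538298922}
```

View pics/top0.png

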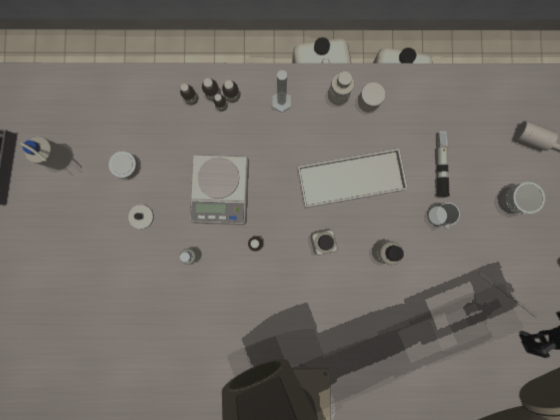

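View pics/side0.png

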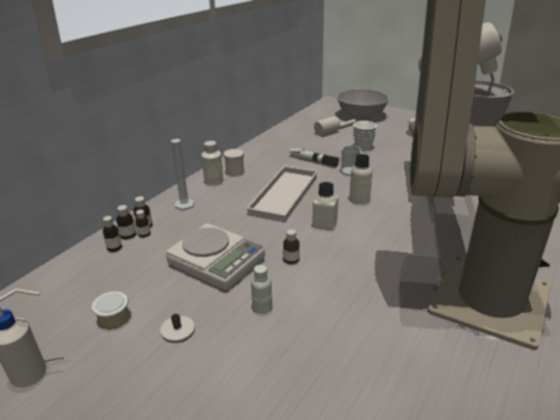

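Request:
{"method": "carry_out", "body": {
  "commands": [
    {"jaw":0.085,"spin":0.1155,"translation":[0,0,0]},
    {"jaw":0.085,"spin":0.1155,"translation":[0,0,0]},
    {"jaw":0.085,"spin":0.1155,"translation":[0,0,0]},
    {"jaw":0.085,"spin":0.1155,"translation":[0,0,0]},
    {"jaw":0.085,"spin":0,"translation":[0.03,-0.015,0]},
    {"jaw":0.085,"spin":0,"translation":[0.03,-0.015,0]},
    {"jaw":0.085,"spin":0,"translation":[0.03,-0.015,0]},
    {"jaw":0.085,"spin":0,"translation":[0.03,-0.015,0]}
  ]
}}

```text
time: 1.77
tool_pos: [388.4, -476.6, 231.4]
tcp_rot: [180.0, -0.0, -0.1]
ft_force: [0.4, -2.2, 0.3]
finger_gap: 85.0
grip_force: 0.0
```

```bash
cat > b.py <<'E'
from h import *
import sys
S=sys.argv[1]; names=sys.argv[2:]
P={k:r.snapshot(k) for k in("top","side","wrist")}
cv2.imwrite(f"pics/w{S}.png",P["wrist"]["pixels"])
print(np.round(P["wrist"]["extrinsics"],2).tolist())
for n in names:
    R=[];o=[]
    for k,p in P.items():
        l=r.landmark_of(p,n)
        if l: R.append(ray(p,l[0]["xy"])); o.append((k,round(l[0]["score"],2),np.round(l[0]["xy"]).tolist(),np.round(atz(p,l[0]["xy"],0)[:2]).tolist()))
    print(n,o,(np.round(meet(R)[0],1),np.round(meet(R)[1],1)) if len(R)>1 else "")
s=r.sense(); print(s["time"],s["tool_pos"],s["tcp_rot"],s["finger_gap"],s["ft_force"])
E
python3 b.py 1 beaker round_bottle refractometer tray
```

```text
[[0.0, -0.95, -0.31, 469.38], [-1.0, -0.0, -0.0, -473.03], [-0.0, 0.31, -0.95, 373.58], [0.0, 0.0, 0.0, 1.0]]
beaker [('top', 0.77, [435.0, 217.0], [513.0, -404.0]), ('side', 0.77, [346.0, 170.0], [533.0, -415.0])] (array([ 518.2, -396.9,   11.6]), np.float64(6.3))
round_bottle [('top', 0.76, [384.0, 254.0], [413.0, -262.0]), ('side', 0.86, [359.0, 198.0], [424.0, -268.0]), ('wrist', 0.77, [73.0, 158.0], [417.0, -255.0])] (array([ 417.1, -258.6,    6.8]), np.float64(4.0))
refractometer [('top', 0.8, [438.0, 164.0], [661.0, -417.0]), ('side', 0.75, [315.0, 162.0], [652.0, -425.0])] (array([ 655.7, -418.8,    1.7]), np.float64(5.7))
tray [('side', 0.95, [280.0, 198.0], [626.0, -154.0])] 
2.5167 [ 387.07503936 -477.39050345  231.33049781] [ 1.79998510e+02 -2.34418596e-03 -4.31303370e-02] 85.07179914303275 [ 0.51526817 -0.07352725 -0.249849  ]
```

Request:
{"method": "carry_out", "body": {
  "commands": [
    {"jaw":0.085,"spin":0,"translation":[0.026,-0.0145,0]},
    {"jaw":0.085,"spin":0,"translation":[0.026,-0.0145,0]},
    {"jaw":0.085,"spin":0,"translation":[0.026,-0.0145,0]},
    {"jaw":0.085,"spin":0,"translation":[0.026,-0.0145,0]},
    {"jaw":0.085,"spin":0,"translation":[0.026,-0.0145,0]},
    {"jaw":0.085,"spin":0,"translation":[0,0,0]},
    {"jaw":0.085,"spin":0,"translation":[0,0,0]},
    {"jaw":0.085,"spin":0,"translation":[0,0,0]}
  ]
}}

```text
time: 3.18
tool_pos: [517.1, -404.8, 231.1]
tcp_rot: [180.0, 0.0, 0.0]
ft_force: [0.1, 0.7, -0.5]
finger_gap: 85.1
grip_force: 0.0
```

```bash
python3 b.py 2 beaker round_bottle tray balance
```

```text
[[-0.0, -0.95, -0.31, 594.79], [-1.0, 0.0, 0.0, -404.19], [0.0, 0.31, -0.95, 373.44], [0.0, 0.0, 0.0, 1.0]]
beaker [('top', 0.61, [436.0, 213.0], [524.0, -406.0]), ('side', 0.71, [350.0, 168.0], [529.0, -435.0]), ('wrist', 0.86, [287.0, 179.0], [519.0, -411.0])] (array([ 521. , -407.7,   11.1]), np.float64(6.1))
round_bottle [('top', 0.93, [385.0, 255.0], [408.0, -262.0]), ('side', 0.78, [359.0, 201.0], [417.0, -254.0])] (array([ 413.3, -260.1,   -1.6]), np.float64(5.5))
tray [('top', 0.86, [351.0, 178.0], [622.0, -172.0]), ('side', 0.64, [280.0, 195.0], [631.0, -166.0]), ('wrist', 0.8, [46.0, 80.0], [620.0, -170.0])] (array([ 624.5, -168.8,    0. ]), np.float64(7.3))
balance [('top', 0.85, [220.0, 176.0], [629.0, 191.0]), ('side', 0.71, [212.0, 262.0], [601.0, 192.0])] (array([621.4, 186.1,  -9.7]), np.float64(11.2))
3.9333 [ 517.40914196 -404.66111722  231.30675819] [-1.79999549e+02 -3.24352729e-04 -9.45088948e-03] 85.07016485079507 [ 0.07852109 -0.90355426 -0.02668633]
```

View pics/w2.png

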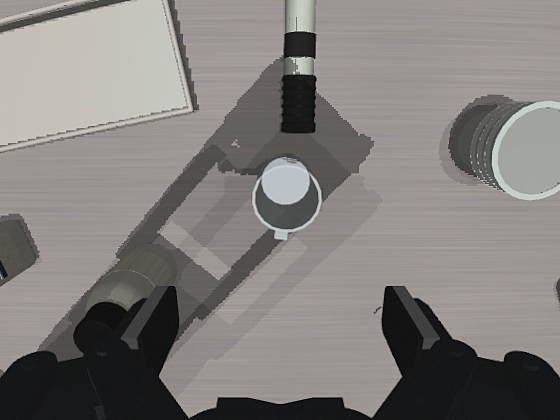

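```bash
cat > c.py <<'E'
from h import *
w=r.snapshot("wrist"); t=r.snapshot("top"); s=r.snapshot("side")
print("rim",atz(w,(287,200),80),"foot",atz(w,(287,183),3))
m=r.regions_of(w,"beaker")[0]; ys,xs=np.nonzero(m["pixels"]); print(xs.min(),xs.max(),ys.min(),ys.max())
for p in(t,s):
    m=r.regions_of(p,"tray")[0]["pixels"].astype(np.uint8)
    c=max(cv2.findContours(m,0,2)[0],key=cv2.contourArea)
    q=np.array([atz(p,x[0].astype(float),22)[:2] for x in c],np.float32); print("tray",cv2.minAreaRect(q), cv2.boxPoints(cv2.minAreaRect(q)).round().tolist())
g=cv2.cvtColor(t["pixels"],6)
for n in("round_bottle","square_bottle","flask","amber_bottle","cover","tub","balance","beaker"):
    for p in(t,s):
        q=r.regions_of(p,n)
        if q:
            ys,xs=np.nonzero(q[0]["pixels"]); print(n,round(q[0]["score"],2),xs.min(),xs.max(),ys.min(),ys.max(),np.round(q[0]["xy"]))
cv2.imwrite("pics/topz.png",cv2.resize(t["pixels"][140:280,110:450],None,fx=2.35,fy=2.35,interpolation=2))
E
python3 c.py
```

```text
rim [ 518.34883777 -409.44204957   80.        ] foot [ 516.54179392 -410.91227085    3.        ]
252 321 154 240
tray ((619.3863525390625, -171.84262084960938), (117.22822570800781, 287.7644958496094), 10.53155517578125) [[535.0, -41.0], [588.0, -324.0], [703.0, -303.0], [651.0, -20.0]]
tray ((617.94091796875, -166.4148406982422), (126.57530212402344, 319.823486328125), 10.27308177947998) [[527.0, -20.0], [584.0, -335.0], [709.0, -312.0], [652.0, 2.0]]
round_bottle 0.9 372 403 242 264 [391. 255.]
round_bottle 0.68 350 371 154 203 [360. 180.]
square_bottle 0.71 249 263 237 250 [256. 241.]
square_bottle 0.72 313 338 181 228 [323. 202.]
flask 0.81 180 200 248 264 [190. 256.]
flask 0.9 251 272 265 313 [258. 288.]
amber_bottle 0.47 248 263 236 251 [254. 244.]
amber_bottle 0.6 283 299 229 264 [289. 246.]
cover 0.55 128 152 205 228 [141. 216.]
cover 0.82 160 193 314 341 [174. 329.]
tub 0.8 109 136 152 177 [122. 163.]
tub 0.75 92 127 292 326 [113. 309.]
balance 0.64 190 248 155 224 [219. 190.]
balance 0.82 167 264 221 290 [218. 254.]
beaker 0.69 427 459 203 228 [440. 214.]
beaker 0.75 341 360 146 175 [347. 157.]
```

View pics/topz.png

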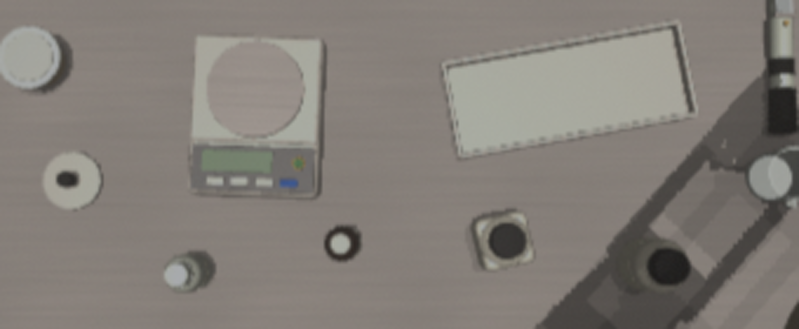

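Run:
```python
from h import *
t=r.snapshot("top")
f=lambda x,y,z:np.round(atz(t,(x/2.35+110-.3,y/2.35+140-.3),z)[:2],1)
C=[f(*c,22) for c in((442,64),(680,22),(697,116),(460,158))]
print("corners",C,np.mean(C,0))
for n,a in dict(pan=(255,89,55),round=(668,266,137),square=(507,241,118),flask=(177,274,103),cover=(72,181,10),amber=(341,243,80)).items(): print(n,f(*a))
```

```text
corners [array([649.7, -23.5]), array([ 699.5, -302.4]), array([ 588.7, -319.7]), array([539.8, -44. ])] [ 619.425 -172.4  ]
pan [615.5 189.3]
round [ 419.1 -251.6]
square [444.7 -87.3]
flask [409.8 263.1]
cover [513.9 407.6]
amber [442.4  89.9]
```

Request:
{"method": "carry_out", "body": {
  "commands": [
    {"jaw":0.085,"spin":0,"translation":[0.001,0.004,0.03]},
    {"jaw":0.085,"spin":0,"translation":[0,0,0.04]},
    {"jaw":0.085,"spin":0,"translation":[0,0,0.04]},
    {"jaw":0.085,"spin":0,"translation":[0,0,0.03]},
    {"jaw":0.085,"spin":0,"translation":[0,0,0.02]},
    {"jaw":0.085,"spin":0,"translation":[0,0,0.02]},
    {"jaw":0.085,"spin":0,"translation":[0,0,0.013]},
    {"jaw":0.085,"spin":0,"translation":[0,0,0]}
  ]
}}

```text
time: 5.75
tool_pos: [516.4, -406.9, 34.3]
tcp_rot: [-179.8, 0.3, -0.0]
ft_force: [-0.5, 0.7, 0.1]
finger_gap: 84.9
grip_force: 0.0
```

Request:
{"method": "carry_out", "body": {
  "squeeze": 20,
  "commands": [
    {"jaw":0.075,"spin":0,"translation":[0,0,0]},
    {"jaw":0.068,"spin":0,"translation":[0,0,0]},
    {"jaw":0.064,"spin":0,"translation":[0,0,0]},
    {"jaw":0.06,"spin":0,"translation":[0,0,0]},
    {"jaw":0.056,"spin":0,"translation":[0,0,0]},
    {"jaw":0.052,"spin":0,"translation":[0,0,0]},
    {"jaw":0.05,"spin":0,"translation":[0,0,0]},
    {"jaw":0.05,"spin":0,"translation":[0,0,0]}
  ]
}}

```text
time: 6.42
tool_pos: [519.6, -410.0, 40.7]
tcp_rot: [179.8, -0.2, -0.0]
ft_force: [-0.4, -0.7, 6.6]
finger_gap: 59.9
grip_force: 20.9
```

```bash
python3 b.py 3 beaker
```

```text
[[0.0, -0.95, -0.3, 597.44], [-1.0, 0.0, -0.0, -408.32], [0.0, 0.3, -0.95, 183.11], [0.0, 0.0, 0.0, 1.0]]
beaker [('top', 0.44, [438.0, 213.0], [524.0, -413.0]), ('side', 0.73, [350.0, 171.0], [521.0, -417.0]), ('wrist', 0.88, [283.0, 256.0], [517.0, -411.0])] (array([ 520.4, -411.4,    3.6]), np.float64(3.1))
6.7167 [ 519.584859   -410.00111286   40.7064375 ] [ 1.79841827e+02 -1.61199994e-01 -1.62270095e-02] 59.68877880876069 [ 0.24817261 -0.78987548  5.4858828 ]
```

View pics/w3.png

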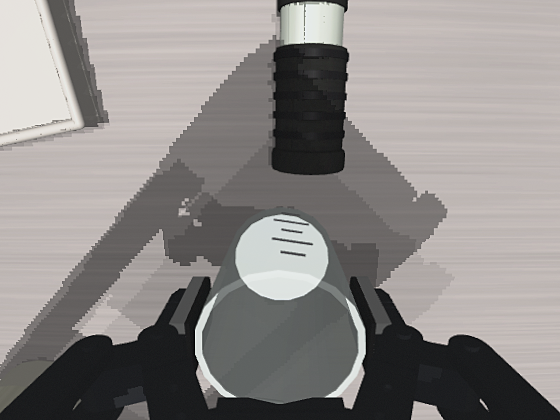

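Request:
{"method": "carry_out", "body": {
  "commands": [
    {"jaw":0.05,"spin":0,"translation":[0,0,-0.01]},
    {"jaw":0.05,"spin":0,"translation":[0,0,-0.02]},
    {"jaw":0.05,"spin":0,"translation":[0,0,-0.03]},
    {"jaw":0.05,"spin":0,"translation":[0,0,-0.03]},
    {"jaw":0.05,"spin":0,"translation":[0,0,-0.02]},
    {"jaw":0.05,"spin":0,"translation":[0,-0.01,0]},
    {"jaw":0.05,"spin":0,"translation":[0,-0.02,0]},
    {"jaw":0.05,"spin":0,"translation":[0,-0.03,0]}
  ]
}}

```text
time: 7.38
tool_pos: [518.1, -349.7, 149.1]
tcp_rot: [179.9, -0.1, -0.1]
ft_force: [-0.2, 0.9, -0.5]
finger_gap: 59.3
grip_force: 21.9
```

Request:
{"method": "carry_out", "body": {
  "commands": [
    {"jaw":0.05,"spin":0,"translation":[0.007,-0.04,0]},
    {"jaw":0.05,"spin":0,"translation":[0.007,-0.04,0]},
    {"jaw":0.05,"spin":0,"translation":[0.007,-0.04,0]},
    {"jaw":0.05,"spin":0,"translation":[0.007,-0.04,0]},
    {"jaw":0.05,"spin":0,"translation":[0.007,-0.04,0]},
    {"jaw":0.05,"spin":0,"translation":[0.007,-0.04,0]},
    {"jaw":0.05,"spin":0,"translation":[0.007,-0.04,0]},
    {"jaw":0.05,"spin":0,"translation":[0.007,-0.04,0]}
  ]
}}

```text
time: 8.05
tool_pos: [573.9, -26.4, 148.4]
tcp_rot: [-180.0, 0.0, -0.0]
ft_force: [1.6, -0.2, -0.6]
finger_gap: 59.6
grip_force: 21.9
```

Request:
{"method": "carry_out", "body": {
  "commands": [
    {"jaw":0.05,"spin":0,"translation":[0.007,-0.04,0]},
    {"jaw":0.05,"spin":0,"translation":[0.007,-0.04,0]},
    {"jaw":0.05,"spin":0,"translation":[0.007,-0.04,0]},
    {"jaw":0.05,"spin":0,"translation":[0.007,-0.04,0]},
    {"jaw":0.05,"spin":0,"translation":[0.007,-0.03,0]},
    {"jaw":0.05,"spin":0,"translation":[0.007,-0.015,0]},
    {"jaw":0.05,"spin":0,"translation":[0,-0.008,0]},
    {"jaw":0.05,"spin":0,"translation":[0,-0.004,0]}
  ]
}}

```text
time: 8.72
tool_pos: [615.9, 189.6, 148.0]
tcp_rot: [180.0, 0.1, 0.1]
ft_force: [-0.8, -0.4, -0.6]
finger_gap: 59.7
grip_force: 21.9
```

```bash
python3 b.py 4 beaker balance
```

```text
[[0.0, -0.95, -0.31, 694.27], [-1.0, -0.0, -0.0, 189.54], [0.0, 0.31, -0.95, 290.14], [0.0, 0.0, 0.0, 1.0]]
beaker [('top', 0.36, [216.0, 174.0], [634.0, 204.0]), ('side', 0.66, [203.0, 220.0], [742.0, 53.0]), ('wrist', 0.89, [281.0, 257.0], [565.0, 189.0])] (array([615.7, 188. , 112.2]), np.float64(1.1))
balance [('top', 0.76, [218.0, 178.0], [622.0, 197.0]), ('side', 0.93, [209.0, 260.0], [613.0, 189.0]), ('wrist', 0.78, [281.0, 201.0], [617.0, 188.0])] (array([617.2, 191.4,   1.4]), np.float64(7.2))
9.1667 [616.5933862  187.36897219 148.443116  ] [ 1.79995908e+02 -7.78122869e-03 -8.14458814e-02] 60.1133859453824 [ 0.72795799 -0.08772194 -0.69016638]
```

View pics/w4.png

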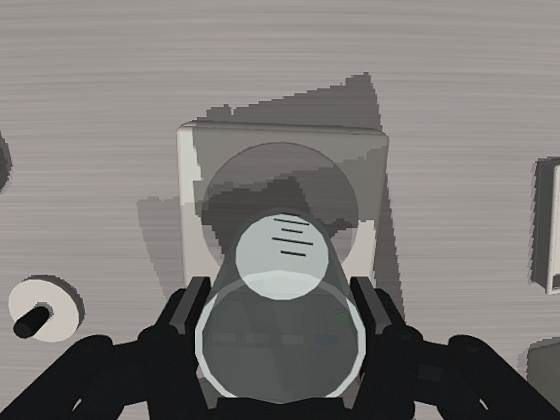

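Run:
```python
from h import *
w=r.snapshot("wrist")
print("foot",atz(w,(282,257),112),"rim",atz(w,(280,335),190))
print("pan top",atz(w,(280.5,142),55),"L",atz(w,(203,214),55),"R",atz(w,(358,214),55))
```

```text
foot [615.87425651 187.48573642 112.        ] rim [622.18717213 188.59427844 190.        ]
pan top [671.55204751 188.1838582   55.        ] L [622.89625099 241.58664775  55.        ] R [622.80416511 134.80878689  55.        ]
```

Request:
{"method": "carry_out", "body": {
  "commands": [
    {"jaw":0.05,"spin":0,"translation":[0,0.001,0.01]},
    {"jaw":0.05,"spin":0,"translation":[0,0,0.015]},
    {"jaw":0.05,"spin":0,"translation":[0,0,0.01]},
    {"jaw":0.05,"spin":0,"translation":[0,0,0.006]},
    {"jaw":0.05,"spin":0,"translation":[0,0,0.004]},
    {"jaw":0.05,"spin":0,"translation":[0,0,0.003]},
    {"jaw":0.05,"spin":0,"translation":[0,0,0.002]},
    {"jaw":0.05,"spin":0,"translation":[0,0,0]}
  ]
}}

```text
time: 9.88
tool_pos: [616.5, 187.3, 98.2]
tcp_rot: [-180.0, 0.0, -0.0]
ft_force: [0.3, 0.8, -1.3]
finger_gap: 59.6
grip_force: 21.9
```

Request:
{"method": "carry_out", "body": {
  "commands": [
    {"jaw":0.05,"spin":0,"translation":[0,0,0.001]},
    {"jaw":0.05,"spin":0,"translation":[0,0,0]},
    {"jaw":0.05,"spin":0,"translation":[0,0,0.001]},
    {"jaw":0.05,"spin":0,"translation":[0,0,0]},
    {"jaw":0.05,"spin":0,"translation":[0,0,0]},
    {"jaw":0.05,"spin":0,"translation":[0,0,0]},
    {"jaw":0.05,"spin":0,"translation":[0,0,0]},
    {"jaw":0.05,"spin":0,"translation":[0,0,0]}
  ]
}}

```text
time: 10.55
tool_pos: [616.5, 187.3, 96.3]
tcp_rot: [-180.0, -0.0, -0.0]
ft_force: [-0.0, 0.6, -0.4]
finger_gap: 59.9
grip_force: 21.9
```

Request:
{"method": "carry_out", "body": {
  "commands": [
    {"jaw":0.05,"spin":0,"translation":[0,0,0.001]},
    {"jaw":0.05,"spin":0,"translation":[0,0,0]},
    {"jaw":0.05,"spin":0,"translation":[0,0,0.001]},
    {"jaw":0.05,"spin":0,"translation":[0,0,0]},
    {"jaw":0.05,"spin":0,"translation":[0,0,0]},
    {"jaw":0.05,"spin":0,"translation":[0,0,0]},
    {"jaw":0.05,"spin":0,"translation":[0,0,0]},
    {"jaw":0.05,"spin":0,"translation":[0,0,0]}
  ]
}}

```text
time: 11.22
tool_pos: [617.1, 187.2, 95.6]
tcp_rot: [-180.0, -0.1, -0.0]
ft_force: [-1.0, -1.6, 7.0]
finger_gap: 59.7
grip_force: 22.4
```

Request:
{"method": "carry_out", "body": {
  "commands": [
    {"jaw":0.05,"spin":0,"translation":[0,0,-0.001]},
    {"jaw":0.065,"spin":0,"translation":[0,0,0]},
    {"jaw":0.07,"spin":0,"translation":[0,0,0]},
    {"jaw":0.08,"spin":0,"translation":[0,0,0]},
    {"jaw":0.085,"spin":0,"translation":[0,0,0]},
    {"jaw":0.085,"spin":0,"translation":[0,0,0]},
    {"jaw":0.085,"spin":0,"translation":[0,0,-0.01]},
    {"jaw":0.085,"spin":0,"translation":[0,0,-0.02]}
  ]
}}

```text
time: 11.88
tool_pos: [614.3, 186.8, 122.7]
tcp_rot: [179.9, 0.3, -0.0]
ft_force: [0.5, -1.1, -0.7]
finger_gap: 85.0
grip_force: 0.0
```

Request:
{"method": "carry_out", "body": {
  "commands": [
    {"jaw":0.085,"spin":0,"translation":[0,0,-0.04]},
    {"jaw":0.085,"spin":0,"translation":[0,0,-0.04]},
    {"jaw":0.085,"spin":0,"translation":[0,0,-0.03]},
    {"jaw":0.06,"spin":0,"translation":[-0.016,-0.035,0]},
    {"jaw":0.06,"spin":0,"translation":[-0.016,-0.035,0]},
    {"jaw":0.05,"spin":0,"translation":[-0.016,-0.035,0]},
    {"jaw":0.05,"spin":0,"translation":[-0.016,-0.035,0]},
    {"jaw":0.05,"spin":0,"translation":[-0.016,-0.035,0]}
  ]
}}

```text
time: 12.55
tool_pos: [535.7, 363.7, 236.5]
tcp_rot: [-180.0, -0.1, -0.0]
ft_force: [0.7, 0.8, -0.0]
finger_gap: 49.9
grip_force: 0.0
```

Request:
{"method": "carry_out", "body": {
  "commands": [
    {"jaw":0.05,"spin":0,"translation":[-0.016,-0.035,0]},
    {"jaw":0.05,"spin":0,"translation":[-0.004,-0.009,0]},
    {"jaw":0.05,"spin":0,"translation":[0,0,0.03]},
    {"jaw":0.05,"spin":0,"translation":[0,0,0.03]},
    {"jaw":0.05,"spin":0,"translation":[0,0,0.02]},
    {"jaw":0.05,"spin":0,"translation":[0,0,0.01]},
    {"jaw":0.05,"spin":0,"translation":[0,0,0]},
    {"jaw":0.05,"spin":0,"translation":[0,0,0]}
  ]
}}

```text
time: 13.22
tool_pos: [516.8, 406.2, 146.0]
tcp_rot: [-180.0, -0.0, -0.0]
ft_force: [-0.6, 0.3, -0.2]
finger_gap: 50.2
grip_force: 0.0
```

```bash
python3 b.py 5 beaker balance cover
```

```text
[[0.0, -0.95, -0.3, 595.68], [-1.0, -0.0, 0.0, 407.85], [-0.0, 0.3, -0.95, 290.32], [0.0, 0.0, 0.0, 1.0]]
beaker [('top', 0.81, [220.0, 177.0], [626.0, 193.0]), ('side', 0.83, [206.0, 236.0], [684.0, 111.0])] (array([616.4, 183.5,  64.7]), np.float64(0.0))
balance [('top', 0.93, [218.0, 182.0], [611.0, 196.0]), ('side', 0.83, [211.0, 261.0], [604.0, 189.0]), ('wrist', 0.58, [556.0, 82.0], [616.0, 192.0])] (array([ 6.109e+02,  1.922e+02, -1.000e-01]), np.float64(6.8))
cover [('top', 0.62, [142.0, 216.0], [518.0, 405.0]), ('side', 0.89, [176.0, 331.0], [519.0, 409.0]), ('wrist', 0.75, [281.0, 205.0], [516.0, 408.0])] (array([ 5.174e+02,  4.073e+02, -1.000e-01]), np.float64(2.3))
13.8167 [516.51626038 406.31788587 145.33932258] [-1.79996469e+02  2.19625517e-03 -1.21943474e-02] 49.85363975081361 [ 0.05153291 -0.05717193  0.57290192]
```

View pics/w5.png

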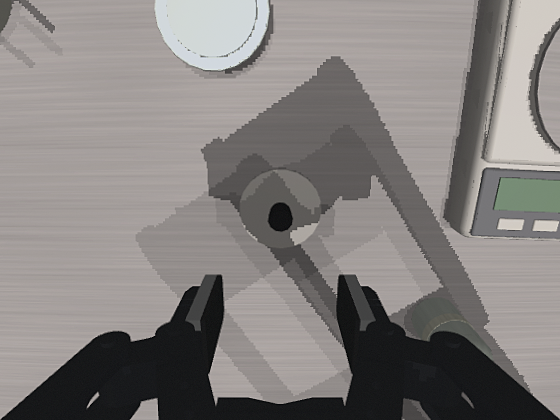

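Request:
{"method": "carry_out", "body": {
  "commands": [
    {"jaw":0.05,"spin":0,"translation":[0.001,0,0.02]},
    {"jaw":0.05,"spin":0,"translation":[0,0,0.035]},
    {"jaw":0.05,"spin":0,"translation":[0,0,0.03]},
    {"jaw":0.05,"spin":0,"translation":[0,0,0.02]},
    {"jaw":0.05,"spin":0,"translation":[0,0,0.015]},
    {"jaw":0.05,"spin":0,"translation":[0,0,0.01]},
    {"jaw":0.05,"spin":0,"translation":[0,0,0.0]},
    {"jaw":0.05,"spin":0,"translation":[0,0,0]}
  ]
}}

```text
time: 14.48
tool_pos: [517.9, 406.5, 15.8]
tcp_rot: [-180.0, -0.0, -0.0]
ft_force: [0.3, 0.4, 0.1]
finger_gap: 50.1
grip_force: 0.0
```

Request:
{"method": "carry_out", "body": {
  "squeeze": 30,
  "commands": [
    {"jaw":0.04,"spin":0,"translation":[0,0,0]},
    {"jaw":0.03,"spin":0,"translation":[0,0,0]},
    {"jaw":0.022,"spin":0,"translation":[0,0,0]},
    {"jaw":0.018,"spin":0,"translation":[0,0,0]},
    {"jaw":0.014,"spin":0,"translation":[0,0,0]},
    {"jaw":0.01,"spin":0,"translation":[0,0,0]},
    {"jaw":0.006,"spin":0,"translation":[0,0,0]},
    {"jaw":0.006,"spin":0,"translation":[0,0,0]}
  ]
}}

```text
time: 15.15
tool_pos: [518.5, 407.0, 17.0]
tcp_rot: [-179.9, -0.1, -0.0]
ft_force: [-0.1, 0.1, 6.8]
finger_gap: 16.9
grip_force: 29.2
```

Request:
{"method": "carry_out", "body": {
  "commands": [
    {"jaw":0.006,"spin":0,"translation":[0,0,-0.01]},
    {"jaw":0.006,"spin":0,"translation":[0,0,-0.02]},
    {"jaw":0.006,"spin":0,"translation":[0,0,-0.035]},
    {"jaw":0.006,"spin":0,"translation":[0,0,-0.04]},
    {"jaw":0.006,"spin":0,"translation":[0,0,-0.04]},
    {"jaw":0.006,"spin":0,"translation":[0,0,-0.03]},
    {"jaw":0.006,"spin":0,"translation":[0,0.01,-0.015]},
    {"jaw":0.006,"spin":0,"translation":[0,0.02,0]}
  ]
}}

```text
time: 15.82
tool_pos: [519.2, 378.4, 211.2]
tcp_rot: [-179.7, -0.4, 0.1]
ft_force: [0.7, -0.3, -1.0]
finger_gap: 17.3
grip_force: 29.4
```

Request:
{"method": "carry_out", "body": {
  "commands": [
    {"jaw":0.006,"spin":0,"translation":[0.004,0.035,0]},
    {"jaw":0.006,"spin":0,"translation":[0.004,0.035,0]},
    {"jaw":0.006,"spin":0,"translation":[0.004,0.035,0]},
    {"jaw":0.006,"spin":0,"translation":[0.004,0.035,0]},
    {"jaw":0.006,"spin":0,"translation":[0.004,0.03,0]},
    {"jaw":0.006,"spin":0,"translation":[0,0.015,0]},
    {"jaw":0.006,"spin":0,"translation":[0,0.005,0]},
    {"jaw":0.006,"spin":0,"translation":[0,0,0]}
  ]
}}

```text
time: 16.48
tool_pos: [537.0, 184.6, 204.5]
tcp_rot: [180.0, 0.1, -0.1]
ft_force: [0.9, -0.6, -0.3]
finger_gap: 17.3
grip_force: 29.4
```

```bash
python3 b.py 6 beaker balance cover
```

```text
[[0.0, -0.95, -0.31, 615.44], [-1.0, -0.0, 0.0, 187.87], [-0.0, 0.31, -0.95, 346.95], [0.0, 0.0, 0.0, 1.0]]
beaker [('top', 0.5, [216.0, 172.0], [638.0, 202.0]), ('side', 0.41, [283.0, 195.0], [625.0, -174.0]), ('wrist', 0.69, [280.0, 108.0], [612.0, 188.0])] (array([559.4, 151.8, 185. ]), np.float64(117.3))
balance [('top', 0.92, [222.0, 179.0], [619.0, 188.0]), ('side', 0.68, [211.0, 259.0], [609.0, 185.0])] (array([615.4, 185.4,  -1.7]), np.float64(4.5))
cover [('top', 0.41, [324.0, 244.0], [440.0, -95.0]), ('side', 0.58, [230.0, 201.0], [741.0, -68.0]), ('wrist', 0.6, [280.0, 279.0], [436.0, 188.0])] (array([509.9,  84.6, 164.9]), np.float64(175.4))
17.0833 [537.44619414 186.57956192 205.26479591] [1.79999655e+02 4.17858225e-03 1.43402200e-02] 17.13690100707445 [ 0.26736673  0.68321452 -0.20050453]
```

View pics/w6.png

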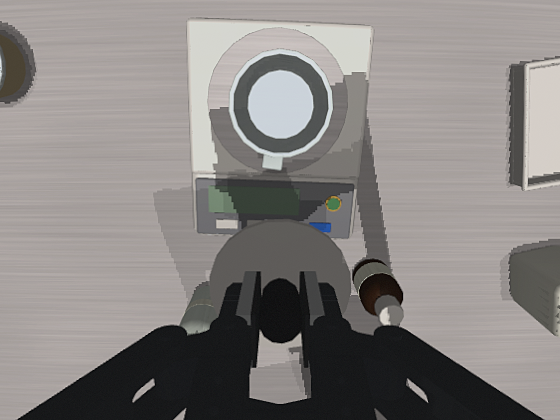

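Run:
```python
from h import *
w=r.snapshot("wrist"); t=r.sense()["tool_pos"]; print(t)
print("rim c",atz(w,(281,103),135),"L",atz(w,(229,103),135),"R",atz(w,(333,103),135),"T",atz(w,(281,48),135),"foot",atz(w,(281,104),58))
print("pan",atz(w,(277.5,27),55),atz(w,(277.5,174),55))
print("disc front",atz(w,(281,220),t[2]-17+9),"L/R",atz(w,(209,285),t[2]-8),atz(w,(352,285),t[2]-8))
print("pan model px",proj(w,[[616,188,55],[616+55,188,55],[616-55,188,55],[616,243,55],[616,133,55]]).round(0).tolist())
```

```text
[537.49702841 186.49413753 205.29476981]
rim c [616.52085581 187.28153414 135.        ] L [616.56247739 216.7550942  135.        ] R [616.61498081 157.80500143 135.        ] T [645.38556502 187.32916794 135.        ] foot [616.07394927 187.0494127   58.        ]
pan [671.03918409 189.7197855   55.        ] [560.80442423 189.83008777  55.        ]
disc front [567.05948445 187.38292699 197.29476981] L/R [534.94544831 221.1348323  197.29476981] [534.99925421 153.98084451 197.29476981]
pan model px [[280.0, 104.0], [280.0, 27.0], [280.0, 174.0], [209.0, 104.0], [350.0, 104.0]]
```

Request:
{"method": "carry_out", "body": {
  "commands": [
    {"jaw":0.006,"spin":0,"translation":[0.01,0,0]},
    {"jaw":0.006,"spin":0,"translation":[0.025,0,0]},
    {"jaw":0.006,"spin":0,"translation":[0.025,0,0]},
    {"jaw":0.006,"spin":0,"translation":[0.015,0,0]},
    {"jaw":0.006,"spin":0,"translation":[0.006,0,0]},
    {"jaw":0.006,"spin":0,"translation":[0,0,0.01]},
    {"jaw":0.006,"spin":0,"translation":[0,0,0.015]},
    {"jaw":0.006,"spin":0,"translation":[0,0,0.01]}
  ]
}}

```text
time: 17.8
tool_pos: [617.3, 186.3, 168.3]
tcp_rot: [180.0, 0.1, -0.0]
ft_force: [-0.7, -0.3, -0.8]
finger_gap: 17.3
grip_force: 29.4
```

Request:
{"method": "carry_out", "body": {
  "commands": [
    {"jaw":0.006,"spin":0,"translation":[0,0,0.008]},
    {"jaw":0.006,"spin":0,"translation":[0,0,0.006]},
    {"jaw":0.006,"spin":0,"translation":[0,0,0.004]},
    {"jaw":0.006,"spin":0,"translation":[0,0,0.002]},
    {"jaw":0.006,"spin":0,"translation":[0,0,0.001]},
    {"jaw":0.006,"spin":0,"translation":[0,0,0]},
    {"jaw":0.006,"spin":0,"translation":[0,0,0.001]},
    {"jaw":0.006,"spin":0,"translation":[0,0,0]}
  ]
}}

```text
time: 18.47
tool_pos: [618.8, 186.3, 148.8]
tcp_rot: [-180.0, -0.0, -0.0]
ft_force: [0.2, 0.1, -0.4]
finger_gap: 16.8
grip_force: 29.4
```

```bash
python3 b.py 7 beaker cover
```

```text
[[0.0, -0.95, -0.31, 696.88], [-1.0, -0.0, 0.0, 187.58], [-0.0, 0.31, -0.95, 290.9], [0.0, 0.0, 0.0, 1.0]]
beaker [('side', 0.89, [206.0, 237.0], [682.0, 116.0]), ('wrist', 0.96, [281.0, 228.0], [596.0, 187.0])] (array([617. , 186.1,  62.9]), np.float64(0.8))
cover [('top', 0.49, [214.0, 172.0], [639.0, 210.0]), ('side', 0.76, [202.0, 212.0], [770.0, 25.0]), ('wrist', 0.83, [281.0, 278.0], [548.0, 187.0])] (array([616.7, 188.1, 132.5]), np.float64(1.9))
18.9167 [618.53640503 186.2971189  148.34003596] [-1.79998794e+02 -4.52308420e-03 -1.00940751e-02] 17.110036325567574 [ 0.21699869 -0.32314591 -0.79505024]
```

View pics/w7.png

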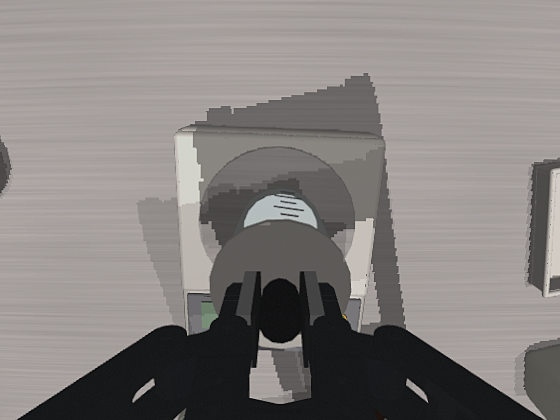

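Request:
{"method": "carry_out", "body": {
  "commands": [
    {"jaw":0.006,"spin":0,"translation":[0,0,0.001]},
    {"jaw":0.006,"spin":0,"translation":[0,0,0]},
    {"jaw":0.006,"spin":0,"translation":[0,0,0.001]},
    {"jaw":0.006,"spin":0,"translation":[0,0,0]},
    {"jaw":0.006,"spin":0,"translation":[0,0,0.0005]},
    {"jaw":0.006,"spin":0,"translation":[0,0,0]},
    {"jaw":0.006,"spin":0,"translation":[0,0,0]},
    {"jaw":0.006,"spin":0,"translation":[0,0,0]}
  ]
}}

```text
time: 19.58
tool_pos: [618.6, 186.3, 146.0]
tcp_rot: [-180.0, -0.0, -0.0]
ft_force: [-0.2, -0.8, 2.1]
finger_gap: 17.3
grip_force: 29.6
```

Request:
{"method": "carry_out", "body": {
  "commands": [
    {"jaw":0.006,"spin":0,"translation":[0,0,0.0005]},
    {"jaw":0.006,"spin":0,"translation":[0,0,0]},
    {"jaw":0.02,"spin":0,"translation":[0,0,0]},
    {"jaw":0.03,"spin":0,"translation":[0,0,0]},
    {"jaw":0.04,"spin":0,"translation":[0,0,0]},
    {"jaw":0.045,"spin":0,"translation":[0,0,0]},
    {"jaw":0.045,"spin":0,"translation":[0,0,0]},
    {"jaw":0.045,"spin":0,"translation":[0,0,-0.008]}
  ]
}}

```text
time: 20.25
tool_pos: [617.3, 186.0, 151.4]
tcp_rot: [180.0, 0.2, -0.0]
ft_force: [-0.3, -0.6, 0.1]
finger_gap: 44.9
grip_force: 0.0
```

Request:
{"method": "carry_out", "body": {
  "commands": [
    {"jaw":0.045,"spin":0,"translation":[0,0,-0.02]},
    {"jaw":0.045,"spin":0,"translation":[0,0,-0.03]},
    {"jaw":0.045,"spin":0,"translation":[0,0,-0.03]},
    {"jaw":0.045,"spin":0,"translation":[-0.035,-0.013,0]},
    {"jaw":0.045,"spin":0,"translation":[-0.035,-0.013,0]},
    {"jaw":0.045,"spin":0,"translation":[-0.035,-0.013,0]},
    {"jaw":0.045,"spin":0,"translation":[-0.035,-0.013,0]},
    {"jaw":0.045,"spin":0,"translation":[-0.035,-0.013,0]}
  ]
}}

```text
time: 20.92
tool_pos: [442.1, 251.6, 233.9]
tcp_rot: [-180.0, -0.0, -0.0]
ft_force: [-0.7, 0.1, 0.7]
finger_gap: 45.4
grip_force: 0.0
```

Request:
{"method": "carry_out", "body": {
  "commands": [
    {"jaw":0.045,"spin":0,"translation":[-0.025,-0.01,0]},
    {"jaw":0.045,"spin":0,"translation":[-0.01,-0.003,0]},
    {"jaw":0.045,"spin":0,"translation":[0,0,0]},
    {"jaw":0.045,"spin":0,"translation":[0,0,0]},
    {"jaw":0.045,"spin":0,"translation":[0,0,0]},
    {"jaw":0.045,"spin":0,"translation":[0,0,0]},
    {"jaw":0.045,"spin":0,"translation":[0,0,0]},
    {"jaw":0.045,"spin":0,"translation":[0,0,0]}
  ]
}}

```text
time: 21.58
tool_pos: [409.2, 263.9, 233.0]
tcp_rot: [180.0, 0.0, -0.1]
ft_force: [-0.2, 0.6, -0.6]
finger_gap: 45.0
grip_force: 0.0
```

```bash
python3 b.py 8 beaker cover flask amber_bottle
```

```text
[[-0.0, -0.95, -0.31, 487.21], [-1.0, 0.0, -0.0, 265.27], [0.0, 0.31, -0.95, 375.23], [0.0, 0.0, 0.0, 1.0]]
beaker [('top', 0.59, [218.0, 176.0], [628.0, 197.0]), ('side', 0.93, [204.0, 240.0], [676.0, 130.0])] (array([620.1, 189. ,  54.3]), np.float64(0.4))
cover [('top', 0.97, [217.0, 171.0], [642.0, 200.0]), ('side', 0.92, [200.0, 212.0], [775.0, 27.0])] (array([623.4, 183. , 126.7]), np.float64(2.2))
flask [('top', 0.55, [196.0, 255.0], [410.0, 256.0]), ('side', 0.77, [259.0, 308.0], [415.0, 267.0]), ('wrist', 0.57, [277.0, 184.0], [406.0, 268.0])] (array([ 4.103e+02,  2.637e+02, -4.000e-01]), np.float64(7.2))
amber_bottle [('top', 0.61, [254.0, 242.0], [446.0, 97.0]), ('side', 0.82, [289.0, 257.0], [452.0, 84.0])] (array([445.8,  95.7,  10. ]), np.float64(0.4))
22.3333 [408.48727575 264.33809358 233.32352593] [-1.79999333e+02 -1.96836980e-03 -6.04648571e-03] 44.93788009852393 [-0.33151541 -0.07418886  0.7733095 ]
```

View pics/w8.png

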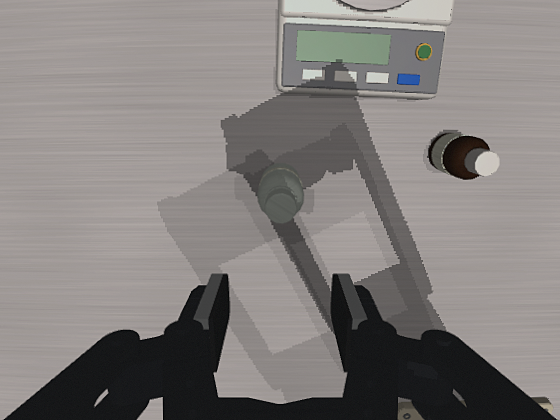

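Run:
```python
from h import *
w=r.snapshot("wrist"); s=r.sense(); print(s["tool_pos"])
print("cap",atz(w,(281,207),103)); m=r.regions_of(w,"flask")
if m: ys,xs=np.nonzero(m[0]["pixels"]); print(m[0]["score"],xs.min(),xs.max(),ys.min(),ys.max())
print(proj(w,[[409,265,103],[409,265,0],[409,286,40]]))
```

```text
[408.51257149 264.33952398 233.32413348]
cap [409.27131997 264.72296028 103.        ]
0.7 258 303 162 222
[[280.64892432 207.33030685]
 [280.45227956 180.76971764]
 [258.59174763 189.27430264]]
```

Request:
{"method": "carry_out", "body": {
  "commands": [
    {"jaw":0.045,"spin":0,"translation":[0.001,0,0.02]},
    {"jaw":0.045,"spin":0,"translation":[0,0,0.035]},
    {"jaw":0.045,"spin":0,"translation":[0,0,0.035]},
    {"jaw":0.045,"spin":0,"translation":[0,0,0.03]},
    {"jaw":0.045,"spin":0,"translation":[0,0,0.018]},
    {"jaw":0.045,"spin":0,"translation":[0,0,0.01]},
    {"jaw":0.045,"spin":0,"translation":[0,0,0.005]},
    {"jaw":0.045,"spin":0,"translation":[0,0,0]}
  ]
}}

```text
time: 23.1
tool_pos: [409.3, 264.2, 79.9]
tcp_rot: [180.0, 0.0, -0.0]
ft_force: [1.3, -1.2, 0.7]
finger_gap: 44.9
grip_force: 0.0
```

Request:
{"method": "carry_out", "body": {
  "squeeze": 40,
  "commands": [
    {"jaw":0.038,"spin":0,"translation":[0,0,0]},
    {"jaw":0.032,"spin":0,"translation":[0,0,0]},
    {"jaw":0.028,"spin":0,"translation":[0,0,0]},
    {"jaw":0.025,"spin":0,"translation":[0,0,0]},
    {"jaw":0.022,"spin":0,"translation":[0,0,0]},
    {"jaw":0.018,"spin":0,"translation":[0,0,0]},
    {"jaw":0.015,"spin":0,"translation":[0,0,0]},
    {"jaw":0.015,"spin":0,"translation":[0,0,0]}
  ]
}}

```text
time: 23.77
tool_pos: [410.8, 264.7, 82.0]
tcp_rot: [-180.0, -0.2, -0.0]
ft_force: [-0.0, -2.0, 6.4]
finger_gap: 24.7
grip_force: 38.9
```

Request:
{"method": "carry_out", "body": {
  "commands": [
    {"jaw":0.015,"spin":0,"translation":[0,0,-0.01]},
    {"jaw":0.015,"spin":0,"translation":[0,0,-0.02]},
    {"jaw":0.015,"spin":0,"translation":[0,0,-0.035]},
    {"jaw":0.015,"spin":0,"translation":[0,0,-0.03]},
    {"jaw":0.015,"spin":0,"translation":[0,0,-0.02]},
    {"jaw":0.015,"spin":0,"translation":[0.0045,0.0093,0]},
    {"jaw":0.015,"spin":0,"translation":[0.009,0.0186,0]},
    {"jaw":0.015,"spin":0,"translation":[0.015,0.031,0]}
  ]
}}

```text
time: 24.43
tool_pos: [437.5, 206.3, 195.7]
tcp_rot: [-179.9, -0.0, 0.2]
ft_force: [0.0, -0.7, -1.6]
finger_gap: 24.0
grip_force: 39.5
```

Request:
{"method": "carry_out", "body": {
  "commands": [
    {"jaw":0.015,"spin":0,"translation":[0.015,0.031,0]},
    {"jaw":0.015,"spin":0,"translation":[0.015,0.031,0]},
    {"jaw":0.015,"spin":0,"translation":[0.015,0.031,0]},
    {"jaw":0.015,"spin":0,"translation":[0.015,0.031,0]},
    {"jaw":0.015,"spin":0,"translation":[0.015,0.031,0]},
    {"jaw":0.015,"spin":0,"translation":[0.015,0.031,0]},
    {"jaw":0.015,"spin":0,"translation":[0.015,0.031,0]},
    {"jaw":0.015,"spin":0,"translation":[0.015,0.031,0]}
  ]
}}

```text
time: 25.1
tool_pos: [557.8, -44.6, 194.7]
tcp_rot: [-180.0, 0.1, -0.0]
ft_force: [-0.3, 0.3, -1.1]
finger_gap: 24.6
grip_force: 39.5
```

Request:
{"method": "carry_out", "body": {
  "commands": [
    {"jaw":0.015,"spin":0,"translation":[0.015,0.031,0]},
    {"jaw":0.015,"spin":0,"translation":[0.015,0.031,0]},
    {"jaw":0.015,"spin":0,"translation":[0.009,0.0186,0]},
    {"jaw":0.015,"spin":0,"translation":[0.0045,0.0093,0]},
    {"jaw":0.015,"spin":0,"translation":[0.003,0.0062,0]},
    {"jaw":0.015,"spin":0,"translation":[0.001,0.002,0]},
    {"jaw":0.015,"spin":0,"translation":[0,0,0]},
    {"jaw":0.015,"spin":0,"translation":[0,0,0]}
  ]
}}

```text
time: 25.77
tool_pos: [605.1, -139.5, 195.2]
tcp_rot: [-180.0, 0.0, 0.0]
ft_force: [0.0, -0.5, -0.7]
finger_gap: 24.4
grip_force: 39.5
```

```bash
cat > d.py <<'E'
from h import *
w=r.snapshot("wrist"); t=r.sense(); print(t["tool_pos"],t["ft_force"])
cv2.imwrite("pics/d%d.png"%int(t["time"]*10),w["pixels"])
m=r.regions_of(w,"tray")[0]["pixels"].astype(np.uint8)
m=cv2.morphologyEx(m,3,np.ones((5,5),np.uint8)); c=max(cv2.findContours(m,0,2)[0],key=cv2.contourArea)
b=cv2.boundingRect(c); print("bbox",b)
q=np.array([atz(w,x[0].astype(float),22)[:2] for x in c],np.float32); R=cv2.minAreaRect(cv2.convexHull(q)); print(R)
for p in(w,r.snapshot("top"),r.snapshot("side")):
    for n in("flask","tray"):
        l=r.landmark_of(p,n)
        if l: print(n,round(l[0]["score"],2),np.round(l[0]["xy"]),atz(p,l[0]["xy"],t["tool_pos"][2]-82 if n=="flask" else 0).round(1))
E
python3 d.py
```

```text
[ 605.15728211 -139.43449823  195.31986146] [ 1.15784559  0.10977563 -0.91389128]
bbox (148, 85, 331, 176)
((620.0985107421875, -172.13267517089844), (116.00993347167969, 285.976806640625), 10.286117553710938)
flask 0.56 [282. 232.] [ 602.6 -139.6  113.3]
tray 0.85 [315. 171.] [ 622.5 -171.5    0. ]
flask 0.39 [346. 178.] [ 605.5 -140.3  113.3]
tray 0.92 [351. 179.] [ 620.7 -173.6    0. ]
flask 0.81 [281. 164.] [ 614.3 -146.5  113.3]
```

Request:
{"method": "carry_out", "body": {
  "commands": [
    {"jaw":0.015,"spin":0,"translation":[0.008,0.016,0]},
    {"jaw":0.015,"spin":0,"translation":[0.008,0.0165,0.01]},
    {"jaw":0.015,"spin":0,"translation":[0,0,0.025]},
    {"jaw":0.015,"spin":0,"translation":[0,0,0.025]},
    {"jaw":0.015,"spin":0,"translation":[0,0,0.02]},
    {"jaw":0.015,"spin":0,"translation":[0,0,0.015]},
    {"jaw":0.015,"spin":0,"translation":[0,0,0.007]},
    {"jaw":0.015,"spin":0,"translation":[0,0,0.004]}
  ]
}}

```text
time: 26.93
tool_pos: [620.5, -172.9, 87.7]
tcp_rot: [-180.0, 0.1, -0.0]
ft_force: [0.1, -1.1, -0.5]
finger_gap: 24.4
grip_force: 39.6
```

Request:
{"method": "carry_out", "body": {
  "commands": [
    {"jaw":0.015,"spin":0,"translation":[0,0,0.001]},
    {"jaw":0.015,"spin":0,"translation":[0,0,0.001]},
    {"jaw":0.015,"spin":0,"translation":[0,0,0.001]},
    {"jaw":0.015,"spin":0,"translation":[0,0,0.0005]},
    {"jaw":0.015,"spin":0,"translation":[0,0,0.0005]},
    {"jaw":0.015,"spin":0,"translation":[0,0,0]},
    {"jaw":0.015,"spin":0,"translation":[0,0,0]},
    {"jaw":0.015,"spin":0,"translation":[0,0,0]}
  ]
}}

```text
time: 27.6
tool_pos: [621.5, -173.2, 85.5]
tcp_rot: [180.0, -0.0, -0.0]
ft_force: [-0.2, 0.4, -1.9]
finger_gap: 24.4
grip_force: 39.6
```

Request:
{"method": "carry_out", "body": {
  "commands": [
    {"jaw":0.015,"spin":0,"translation":[0,0,0.001]},
    {"jaw":0.015,"spin":0,"translation":[0,0,0]},
    {"jaw":0.015,"spin":0,"translation":[0,0,0.0005]},
    {"jaw":0.015,"spin":0,"translation":[0,0,0]},
    {"jaw":0.015,"spin":0,"translation":[0,0,0]},
    {"jaw":0.015,"spin":0,"translation":[0,0,0]},
    {"jaw":0.015,"spin":0,"translation":[0,0,0]},
    {"jaw":0.015,"spin":0,"translation":[0,0,0]}
  ]
}}

```text
time: 28.27
tool_pos: [622.1, -173.5, 85.0]
tcp_rot: [180.0, -0.1, -0.0]
ft_force: [-0.6, -0.2, 5.7]
finger_gap: 24.5
grip_force: 40.4
```

Request:
{"method": "carry_out", "body": {
  "commands": [
    {"jaw":0.015,"spin":0,"translation":[0,0,-0.0005]},
    {"jaw":0.025,"spin":0,"translation":[0,0,0]},
    {"jaw":0.03,"spin":0,"translation":[0,0,0]},
    {"jaw":0.04,"spin":0,"translation":[0,0,0]},
    {"jaw":0.05,"spin":0,"translation":[0,0,0]},
    {"jaw":0.05,"spin":0,"translation":[0,0,0]},
    {"jaw":0.05,"spin":0,"translation":[0,0,-0.01]},
    {"jaw":0.05,"spin":0,"translation":[0,0,-0.02]}
  ]
}}

```text
time: 28.93
tool_pos: [619.2, -172.4, 111.6]
tcp_rot: [-179.9, 0.3, -0.0]
ft_force: [0.4, -0.1, 0.3]
finger_gap: 49.9
grip_force: 0.0
```

Request:
{"method": "carry_out", "body": {
  "commands": [
    {"jaw":0.05,"spin":0,"translation":[0,0,-0.04]},
    {"jaw":0.05,"spin":0,"translation":[0,0,-0.04]},
    {"jaw":0.05,"spin":0,"translation":[0,0,-0.04]},
    {"jaw":0.05,"spin":0,"translation":[-0.03,-0.015,0]},
    {"jaw":0.05,"spin":0,"translation":[-0.035,-0.017,0]},
    {"jaw":0.055,"spin":0,"translation":[-0.035,-0.017,0]},
    {"jaw":0.055,"spin":0,"translation":[-0.035,-0.017,0]},
    {"jaw":0.055,"spin":0,"translation":[-0.03,-0.015,0]}
  ]
}}

```text
time: 29.6
tool_pos: [454.5, -91.3, 234.7]
tcp_rot: [180.0, -0.0, -0.0]
ft_force: [-0.9, 1.4, 0.4]
finger_gap: 55.1
grip_force: 0.0
```

Request:
{"method": "carry_out", "body": {
  "commands": [
    {"jaw":0.055,"spin":0,"translation":[-0.012,-0.005,0]},
    {"jaw":0.055,"spin":0,"translation":[0,0,0]},
    {"jaw":0.055,"spin":0,"translation":[0,0,0]},
    {"jaw":0.055,"spin":0,"translation":[0,0,0]},
    {"jaw":0.055,"spin":0,"translation":[0,0,0]},
    {"jaw":0.055,"spin":0,"translation":[0,0,0]},
    {"jaw":0.055,"spin":0,"translation":[0,0,0]},
    {"jaw":0.055,"spin":0,"translation":[0,0,0]}
  ]
}}

```text
time: 30.27
tool_pos: [444.7, -87.4, 234.0]
tcp_rot: [-180.0, 0.0, -0.0]
ft_force: [0.1, 0.0, 0.5]
finger_gap: 54.8
grip_force: 0.0
```

```bash
python3 b.py 9 square_bottle flask tray
```

```text
[[0.0, -0.95, -0.31, 522.88], [-1.0, -0.0, 0.0, -86.04], [-0.0, 0.31, -0.95, 376.21], [0.0, 0.0, 0.0, 1.0]]
square_bottle [('side', 0.76, [323.0, 222.0], [456.0, -98.0]), ('wrist', 0.96, [284.0, 178.0], [447.0, -90.0])] (array([449.7, -89.6,   7. ]), np.float64(1.3))
flask [('top', 0.53, [355.0, 182.0], [612.0, -183.0]), ('side', 0.68, [283.0, 194.0], [630.0, -178.0])] (array([ 619.3, -177.9,    3.1]), np.float64(8.7))
tray [('top', 0.92, [352.0, 178.0], [623.0, -177.0]), ('side', 0.59, [282.0, 197.0], [622.0, -160.0])] (array([ 627.5, -176.2,   -9.2]), np.float64(4.0))
30.8667 [444.43768189 -87.15960014 234.31575296] [ 1.79999417e+02 -4.32508119e-03 -1.05273973e-02] 54.87241121892443 [0.07928359 1.01072653 0.34005662]
```

View pics/w9.png

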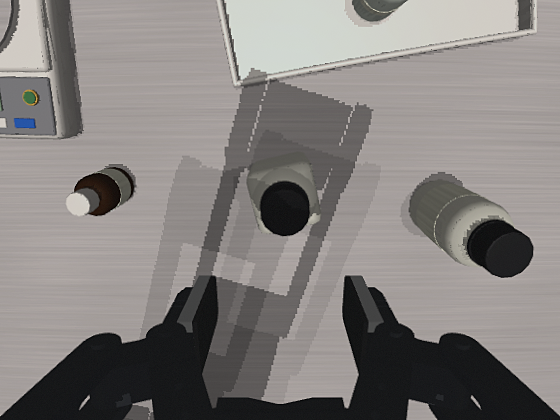

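Run:
```python
from h import *
w=r.snapshot("wrist"); s=r.sense(); print(s["tool_pos"])
print("sq cap",atz(w,(285,209.5),118),"round cap",atz(w,(503,249.5),137))
```

```text
[444.4804993 -87.1855693 234.3590827]
sq cap [447.2481405  -89.76529436 118.        ] round cap [ 422.31090333 -250.38619495  137.        ]
```

Request:
{"method": "carry_out", "body": {
  "commands": [
    {"jaw":0.055,"spin":0,"translation":[0.003,0.0025,0.02]},
    {"jaw":0.055,"spin":0,"translation":[0,0,0.035]},
    {"jaw":0.055,"spin":0,"translation":[0,0,0.035]},
    {"jaw":0.055,"spin":0,"translation":[0,0,0.025]},
    {"jaw":0.055,"spin":0,"translation":[0,0,0.015]},
    {"jaw":0.055,"spin":0,"translation":[0,0,0.008]},
    {"jaw":0.055,"spin":0,"translation":[0,0,0.004]},
    {"jaw":0.055,"spin":0,"translation":[0,0,0]}
  ]
}}

```text
time: 31.58
tool_pos: [447.4, -89.6, 92.1]
tcp_rot: [-180.0, 0.0, -0.0]
ft_force: [-0.0, -0.1, 0.8]
finger_gap: 54.9
grip_force: 0.0
```

Request:
{"method": "carry_out", "body": {
  "squeeze": 60,
  "commands": [
    {"jaw":0.048,"spin":0,"translation":[0,0,0]},
    {"jaw":0.044,"spin":0,"translation":[0,0,0]},
    {"jaw":0.04,"spin":0,"translation":[0,0,0]},
    {"jaw":0.036,"spin":0,"translation":[0,0,0]},
    {"jaw":0.032,"spin":0,"translation":[0,0,0]},
    {"jaw":0.028,"spin":0,"translation":[0,0,0]},
    {"jaw":0.025,"spin":0,"translation":[0,0,0]},
    {"jaw":0.025,"spin":0,"translation":[0,0,0]}
  ]
}}

```text
time: 32.25
tool_pos: [448.6, -90.2, 93.9]
tcp_rot: [179.9, -0.1, -0.0]
ft_force: [-1.3, -1.7, 7.1]
finger_gap: 36.6
grip_force: 59.2
```

Request:
{"method": "carry_out", "body": {
  "commands": [
    {"jaw":0.025,"spin":0,"translation":[0,0,-0.01]},
    {"jaw":0.025,"spin":0,"translation":[0,0,-0.02]},
    {"jaw":0.025,"spin":0,"translation":[0,0,-0.035]},
    {"jaw":0.025,"spin":0,"translation":[0,0,-0.035]},
    {"jaw":0.025,"spin":0,"translation":[0,0,-0.025]},
    {"jaw":0.025,"spin":0,"translation":[0,0,-0.015]},
    {"jaw":0.025,"spin":0,"translation":[0.007,0.0063,0]},
    {"jaw":0.025,"spin":0,"translation":[0.0141,0.0127,0]}
  ]
}}

```text
time: 32.92
tool_pos: [469.1, -108.4, 233.8]
tcp_rot: [180.0, -0.1, 0.1]
ft_force: [-0.1, -0.4, -2.5]
finger_gap: 36.3
grip_force: 60.6
```

Request:
{"method": "carry_out", "body": {
  "commands": [
    {"jaw":0.025,"spin":0,"translation":[0.0235,0.0211,0]},
    {"jaw":0.025,"spin":0,"translation":[0.0235,0.0211,0]},
    {"jaw":0.025,"spin":0,"translation":[0.0235,0.0211,0]},
    {"jaw":0.025,"spin":0,"translation":[0.0235,0.0211,0]},
    {"jaw":0.025,"spin":0,"translation":[0.0235,0.0211,0]},
    {"jaw":0.025,"spin":0,"translation":[0.0235,0.0211,0]},
    {"jaw":0.025,"spin":0,"translation":[0.0141,0.0127,0]},
    {"jaw":0.025,"spin":0,"translation":[0.007,0.0063,0]}
  ]
}}

```text
time: 33.58
tool_pos: [631.3, -256.4, 229.3]
tcp_rot: [-179.9, 0.1, -0.1]
ft_force: [-0.1, 0.2, -2.9]
finger_gap: 36.5
grip_force: 60.5
```

Request:
{"method": "carry_out", "body": {
  "commands": [
    {"jaw":0.025,"spin":0,"translation":[0.0047,0.0042,0]},
    {"jaw":0.025,"spin":0,"translation":[0,0,0]},
    {"jaw":0.025,"spin":0,"translation":[0,0,0]},
    {"jaw":0.025,"spin":0,"translation":[0,0,0.01]},
    {"jaw":0.025,"spin":0,"translation":[0,0,0.015]},
    {"jaw":0.025,"spin":0,"translation":[0,0,0.01]},
    {"jaw":0.025,"spin":0,"translation":[0,0,0]},
    {"jaw":0.025,"spin":0,"translation":[0,0,0]}
  ]
}}

```text
time: 34.25
tool_pos: [634.4, -257.8, 196.0]
tcp_rot: [-179.9, 0.1, 0.0]
ft_force: [-0.0, 0.6, -1.1]
finger_gap: 36.1
grip_force: 60.5
```

```bash
python3 b.py 10 square_bottle flask tray
```

```text
[[0.0, -0.95, -0.31, 713.6], [-1.0, -0.0, -0.0, -257.07], [0.0, 0.31, -0.95, 340.3], [0.0, 0.0, 0.0, 1.0]]
square_bottle [('top', 0.49, [389.0, 170.0], [646.0, -280.0]), ('side', 0.82, [296.0, 152.0], [752.0, -464.0]), ('wrist', 0.6, [283.0, 224.0], [599.0, -260.0])] (array([ 631.5, -256.6,  103.5]), np.float64(4.3))
flask [('top', 0.68, [353.0, 182.0], [611.0, -177.0]), ('side', 0.97, [283.0, 190.0], [641.0, -197.0])] (array([ 614.8, -169.8,   19.5]), np.float64(8.0))
tray [('top', 0.77, [350.0, 178.0], [621.0, -171.0]), ('side', 0.95, [281.0, 196.0], [627.0, -164.0])] (array([ 624.9, -169.2,   -2.1]), np.float64(4.2))
34.85 [ 635.3293697  -258.52015755  197.34363415] [-1.79999445e+02 -9.65032204e-04 -1.08633575e-02] 35.986431371581865 [-0.07551991 -0.19853837 -2.70474469]
```

View pics/w10.png

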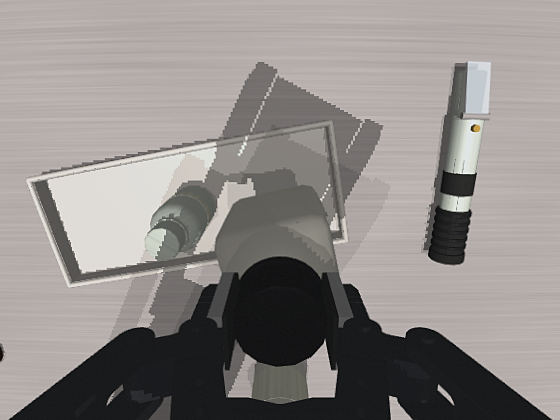

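```bash
cat > e.py <<'E'
from h import *
w=r.snapshot("wrist"); print(r.sense()["tool_pos"])
C=np.array([atz(w,c,22)[:2] for c in((28,179),(333,122),(347,242),(70,286))]); print(C.round(1)); print("centre",C.mean(0))
d=(C[0]+C[3]-C[1]-C[2])/2; print("len,yaw",np.linalg.norm(d),np.degrees(np.arctan2(-d[0],d[1])))
print("flask cap",atz(w,(166,241),106))
E
python3 e.py
```

```text
[ 635.30573034 -258.54822967  197.29469912]
[[ 650.4  -25.1]
 [ 699.3 -302.9]
 [ 588.7 -321.2]
 [ 540.5  -45.1]]
centre [ 619.72796405 -173.59873674]
len,yaw 281.18389503972514 9.945277296465708
flask cap [ 622.4184801  -177.37341091  106.        ]
```

Request:
{"method": "carry_out", "body": {
  "commands": [
    {"jaw":0.025,"spin":0,"translation":[0.0,0,0.01]},
    {"jaw":0.025,"spin":0,"translation":[0,0,0.02]},
    {"jaw":0.025,"spin":0,"translation":[0,0,0.025]},
    {"jaw":0.025,"spin":0,"translation":[0,0,0.02]},
    {"jaw":0.025,"spin":0,"translation":[0,0,0.01]},
    {"jaw":0.025,"spin":0,"translation":[0,0,0.006]},
    {"jaw":0.025,"spin":0,"translation":[0,0,0.004]},
    {"jaw":0.025,"spin":0,"translation":[0,0,0.0]}
  ]
}}

```text
time: 35.57
tool_pos: [635.4, -258.5, 102.1]
tcp_rot: [-180.0, 0.0, -0.0]
ft_force: [-0.0, 0.0, -2.8]
finger_gap: 35.9
grip_force: 60.6
```

Request:
{"method": "carry_out", "body": {
  "commands": [
    {"jaw":0.025,"spin":0,"translation":[0.0,0,0.002]},
    {"jaw":0.025,"spin":0,"translation":[0,0,0.001]},
    {"jaw":0.025,"spin":0,"translation":[0,0,0.001]},
    {"jaw":0.025,"spin":0,"translation":[0,0,0.0005]},
    {"jaw":0.025,"spin":0,"translation":[0,0,0.0005]},
    {"jaw":0.025,"spin":0,"translation":[0,0,0]},
    {"jaw":0.025,"spin":0,"translation":[0,0,0]},
    {"jaw":0.025,"spin":0,"translation":[0,0,0.0]}
  ]
}}

```text
time: 36.23
tool_pos: [635.3, -258.5, 97.4]
tcp_rot: [180.0, -0.0, -0.0]
ft_force: [-0.4, 0.3, -1.5]
finger_gap: 35.9
grip_force: 60.6
```

Request:
{"method": "carry_out", "body": {
  "commands": [
    {"jaw":0.025,"spin":0,"translation":[0.0,0,0.0005]},
    {"jaw":0.025,"spin":0,"translation":[0,0,0]},
    {"jaw":0.025,"spin":0,"translation":[0,0,0.0005]},
    {"jaw":0.025,"spin":0,"translation":[0,0,0]},
    {"jaw":0.025,"spin":0,"translation":[0,0,0.0]},
    {"jaw":0.025,"spin":0,"translation":[0,0,0]},
    {"jaw":0.025,"spin":0,"translation":[0,0,0]},
    {"jaw":0.025,"spin":0,"translation":[0,0,0.0]}
  ]
}}

```text
time: 36.9
tool_pos: [635.6, -258.7, 97.0]
tcp_rot: [180.0, -0.0, -0.0]
ft_force: [-2.1, -0.2, 5.8]
finger_gap: 36.2
grip_force: 61.3
```

Request:
{"method": "carry_out", "body": {
  "commands": [
    {"jaw":0.025,"spin":0,"translation":[0,0,-0.0005]},
    {"jaw":0.035,"spin":0,"translation":[0,0,0]},
    {"jaw":0.04,"spin":0,"translation":[0,0,0]},
    {"jaw":0.045,"spin":0,"translation":[0,0,0]},
    {"jaw":0.055,"spin":0,"translation":[0,0,0]},
    {"jaw":0.055,"spin":0,"translation":[0,0,0]},
    {"jaw":0.055,"spin":0,"translation":[0,0,-0.01]},
    {"jaw":0.055,"spin":0,"translation":[0,0,-0.02]}
  ]
}}

```text
time: 37.57
tool_pos: [633.3, -257.5, 123.9]
tcp_rot: [-179.8, 0.3, -0.0]
ft_force: [-0.4, 0.3, -0.9]
finger_gap: 55.0
grip_force: 0.0
```

Request:
{"method": "carry_out", "body": {
  "commands": [
    {"jaw":0.055,"spin":0,"translation":[0,0,-0.04]},
    {"jaw":0.055,"spin":0,"translation":[0,0,-0.04]},
    {"jaw":0.055,"spin":0,"translation":[0,0,-0.04]},
    {"jaw":0.055,"spin":0,"translation":[-0.03,-0.001,0]},
    {"jaw":0.055,"spin":0,"translation":[-0.04,-0.001,0]},
    {"jaw":0.055,"spin":0,"translation":[-0.04,-0.001,0]},
    {"jaw":0.055,"spin":0,"translation":[-0.04,-0.001,0]},
    {"jaw":0.055,"spin":0,"translation":[-0.035,-0.001,0]}
  ]
}}

```text
time: 38.23
tool_pos: [448.3, -253.2, 247.4]
tcp_rot: [180.0, -0.0, -0.0]
ft_force: [0.0, 0.3, 1.0]
finger_gap: 54.5
grip_force: 0.0
```

Request:
{"method": "carry_out", "body": {
  "commands": [
    {"jaw":0.055,"spin":0,"translation":[-0.02,-0.002,0]},
    {"jaw":0.055,"spin":0,"translation":[-0.009,0,0]},
    {"jaw":0.055,"spin":0,"translation":[0,0,0]},
    {"jaw":0.055,"spin":0,"translation":[0,0,0]},
    {"jaw":0.055,"spin":0,"translation":[0,0,0]},
    {"jaw":0.055,"spin":0,"translation":[0,0,0]},
    {"jaw":0.055,"spin":0,"translation":[0,0,0]},
    {"jaw":0.055,"spin":0,"translation":[0,0,0]}
  ]
}}

```text
time: 38.9
tool_pos: [421.9, -251.3, 246.5]
tcp_rot: [-180.0, 0.0, 0.0]
ft_force: [0.3, 0.2, -0.2]
finger_gap: 54.7
grip_force: 0.0
```

```bash
python3 b.py 11 round_bottle square_bottle
python3 - <<'E'
from h import *
w=r.snapshot("wrist"); g=w["pixels"].max(2); print(r.sense()["tool_pos"])
m=r.regions_of(w,"round_bottle"); M=m[0]["pixels"]; ys,xs=np.nonzero(M); print(m[0]["score"],xs.min(),xs.max(),ys.min(),ys.max())
d=((g<45)&M).astype(np.uint8); d=cv2.morphologyEx(d,2,np.ones((5,5),np.uint8))
for c in sorted(cv2.findContours(d,0,2)[0],key=cv2.contourArea)[-2:]:
    print(cv2.boundingRect(c),cv2.minEnclosingCircle(c)); q=cv2.minEnclosingCircle(c)[0]; print(atz(w,q,137))
E
```

```text
[[0.0, -0.95, -0.31, 499.93], [-1.0, -0.0, 0.0, -250.1], [-0.0, 0.31, -0.95, 388.66], [0.0, 0.0, 0.0, 1.0]]
round_bottle [('top', 0.64, [384.0, 254.0], [411.0, -262.0]), ('side', 0.96, [360.0, 201.0], [414.0, -255.0]), ('wrist', 0.9, [285.0, 183.0], [417.0, -255.0])] (array([ 414.5, -258.4,   -1.2]), np.float64(4.7))
square_bottle [('top', 0.82, [381.0, 173.0], [636.0, -257.0]), ('side', 0.85, [296.0, 177.0], [653.0, -295.0]), ('wrist', 0.53, [282.0, 184.0], [416.0, -253.0])] (array([ 548.6, -219.3,  105.1]), np.float64(112.5))
39.35 [ 421.31173996 -251.50259888  246.81305861] [ 1.79998834e+02 -4.42624789e-03 -1.38219989e-02] 54.68616059676059 [-0.17911315  0.73041651  0.26626422]
[ 421.29998702 -251.49740101  246.82234346]
0.69 253 321 156 242
(264, 187, 50, 56) ((287.9239501953125, 214.68458557128906), 27.983139038085938)
[ 422.03731776 -256.15069424  137.        ]
```

Request:
{"method": "carry_out", "body": {
  "commands": [
    {"jaw":0.055,"spin":0,"translation":[-0.002,0.0045,0.02]},
    {"jaw":0.055,"spin":0,"translation":[0,0,0.03]},
    {"jaw":0.055,"spin":0,"translation":[0,0,0.03]},
    {"jaw":0.055,"spin":0,"translation":[0,0,0.025]},
    {"jaw":0.055,"spin":0,"translation":[0,0,0.018]},
    {"jaw":0.055,"spin":0,"translation":[0,0,0.01]},
    {"jaw":0.055,"spin":0,"translation":[0,0,0.004]},
    {"jaw":0.055,"spin":0,"translation":[0,0,0]}
  ]
}}

```text
time: 40.12
tool_pos: [419.0, -255.8, 109.3]
tcp_rot: [-180.0, 0.1, -0.0]
ft_force: [0.6, -0.3, 0.3]
finger_gap: 54.9
grip_force: 0.0
```

Request:
{"method": "carry_out", "body": {
  "squeeze": 60,
  "commands": [
    {"jaw":0.048,"spin":0,"translation":[0,0,0]},
    {"jaw":0.044,"spin":0,"translation":[0,0,0]},
    {"jaw":0.04,"spin":0,"translation":[0,0,0]},
    {"jaw":0.036,"spin":0,"translation":[0,0,0]},
    {"jaw":0.032,"spin":0,"translation":[0,0,0]},
    {"jaw":0.028,"spin":0,"translation":[0,0,0]},
    {"jaw":0.025,"spin":0,"translation":[0,0,0]},
    {"jaw":0.025,"spin":0,"translation":[0,0,0]}
  ]
}}

```text
time: 40.78
tool_pos: [420.3, -256.9, 111.6]
tcp_rot: [179.9, -0.1, -0.0]
ft_force: [0.5, -0.8, 5.7]
finger_gap: 36.5
grip_force: 59.2
```

Request:
{"method": "carry_out", "body": {
  "commands": [
    {"jaw":0.025,"spin":0,"translation":[0,0,-0.01]},
    {"jaw":0.025,"spin":0,"translation":[0,0,-0.02]},
    {"jaw":0.025,"spin":0,"translation":[0,0,-0.035]},
    {"jaw":0.025,"spin":0,"translation":[0,0,-0.035]},
    {"jaw":0.025,"spin":0,"translation":[0,0,-0.025]},
    {"jaw":0.025,"spin":0,"translation":[0,0,-0.015]},
    {"jaw":0.025,"spin":0,"translation":[0.007,-0.0064,0]},
    {"jaw":0.025,"spin":0,"translation":[0.0139,-0.0128,0]}
  ]
}}

```text
time: 41.45
tool_pos: [440.3, -237.6, 251.0]
tcp_rot: [179.9, -0.1, -0.1]
ft_force: [0.2, 0.5, -3.1]
finger_gap: 36.0
grip_force: 60.6
```

Request:
{"method": "carry_out", "body": {
  "commands": [
    {"jaw":0.025,"spin":0,"translation":[0.0231,-0.0213,0]},
    {"jaw":0.025,"spin":0,"translation":[0.0231,-0.0213,0]},
    {"jaw":0.025,"spin":0,"translation":[0.0231,-0.0213,0]},
    {"jaw":0.025,"spin":0,"translation":[0.0231,-0.0213,0]},
    {"jaw":0.025,"spin":0,"translation":[0.0231,-0.0213,0]},
    {"jaw":0.025,"spin":0,"translation":[0.0231,-0.0213,0]},
    {"jaw":0.025,"spin":0,"translation":[0.0139,-0.0128,0]},
    {"jaw":0.025,"spin":0,"translation":[0.007,-0.0064,0]}
  ]
}}

```text
time: 42.12
tool_pos: [600.6, -86.6, 247.6]
tcp_rot: [-179.9, 0.1, 0.1]
ft_force: [0.6, -0.4, -1.7]
finger_gap: 36.5
grip_force: 60.5
```

Request:
{"method": "carry_out", "body": {
  "commands": [
    {"jaw":0.025,"spin":0,"translation":[0.0046,-0.0042,0]},
    {"jaw":0.025,"spin":0,"translation":[0,0,0]},
    {"jaw":0.025,"spin":0,"translation":[0,0,0]},
    {"jaw":0.025,"spin":0,"translation":[0,0,0.01]},
    {"jaw":0.025,"spin":0,"translation":[0,0,0.015]},
    {"jaw":0.025,"spin":0,"translation":[0,0,0.01]},
    {"jaw":0.025,"spin":0,"translation":[0,0,0]},
    {"jaw":0.025,"spin":0,"translation":[0,0,0]}
  ]
}}

```text
time: 42.78
tool_pos: [603.2, -86.1, 213.6]
tcp_rot: [-180.0, 0.1, -0.1]
ft_force: [-0.5, 1.0, -2.3]
finger_gap: 36.6
grip_force: 60.5
```

```bash
python3 b.py 12 round_bottle square_bottle flask tray
```

```text
[[-0.0, -0.95, -0.31, 682.57], [-1.0, 0.0, -0.0, -84.74], [0.0, 0.31, -0.95, 357.68], [0.0, 0.0, 0.0, 1.0]]
round_bottle [('top', 0.83, [322.0, 184.0], [607.0, -92.0]), ('side', 0.76, [277.0, 175.0], [713.0, -276.0]), ('wrist', 0.95, [277.0, 219.0], [568.0, -82.0])] (array([595.4, -84. , 108.8]), np.float64(7.2))
square_bottle [('top', 0.45, [383.0, 177.0], [626.0, -262.0]), ('side', 0.95, [295.0, 181.0], [640.0, -270.0]), ('wrist', 0.72, [453.0, 160.0], [630.0, -260.0])] (array([ 629.4, -258. ,    7. ]), np.float64(5.0))
flask [('top', 0.73, [354.0, 182.0], [613.0, -180.0]), ('side', 0.53, [280.0, 195.0], [634.0, -168.0]), ('wrist', 0.83, [367.0, 172.0], [618.0, -173.0])] (array([ 620.8, -172.3,    2.4]), np.float64(13.1))
tray [('top', 0.72, [350.0, 180.0], [616.0, -170.0]), ('side', 0.9, [282.0, 193.0], [633.0, -182.0])] (array([ 618. , -165.5,   12. ]), np.float64(4.1))
43.5333 [604.34198387 -85.61045205 214.76716594] [ 1.79998336e+02  2.12976477e-03 -7.88991028e-03] 36.139839575746954 [ 1.05664022 -0.41908552 -2.63144418]
```

View pics/w12.png

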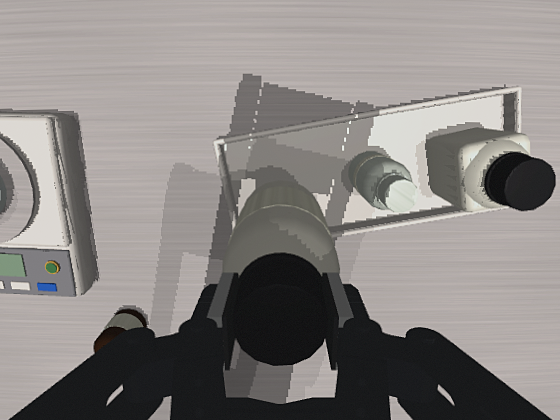

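Request:
{"method": "carry_out", "body": {
  "commands": [
    {"jaw":0.025,"spin":0,"translation":[0.0,0,0.01]},
    {"jaw":0.025,"spin":0,"translation":[0,0,0.02]},
    {"jaw":0.025,"spin":0,"translation":[0,0,0.025]},
    {"jaw":0.025,"spin":0,"translation":[0,0,0.02]},
    {"jaw":0.025,"spin":0,"translation":[0,0,0.01]},
    {"jaw":0.025,"spin":0,"translation":[0,0,0.006]},
    {"jaw":0.025,"spin":0,"translation":[0,0,0.004]},
    {"jaw":0.025,"spin":0,"translation":[0,0,0.0]}
  ]
}}

```text
time: 44.2
tool_pos: [604.4, -85.6, 119.6]
tcp_rot: [-180.0, 0.0, -0.0]
ft_force: [-0.2, 0.0, -1.6]
finger_gap: 36.2
grip_force: 60.5
```

Request:
{"method": "carry_out", "body": {
  "commands": [
    {"jaw":0.025,"spin":0,"translation":[0.0,0,0.002]},
    {"jaw":0.025,"spin":0,"translation":[0,0,0.001]},
    {"jaw":0.025,"spin":0,"translation":[0,0,0.001]},
    {"jaw":0.025,"spin":0,"translation":[0,0,0.0005]},
    {"jaw":0.025,"spin":0,"translation":[0,0,0.0005]},
    {"jaw":0.025,"spin":0,"translation":[0,0,0]},
    {"jaw":0.025,"spin":0,"translation":[0,0,0]},
    {"jaw":0.025,"spin":0,"translation":[0,0,0.0]}
  ]
}}

```text
time: 44.87
tool_pos: [604.4, -85.6, 114.9]
tcp_rot: [180.0, -0.0, -0.0]
ft_force: [-0.4, 0.4, -1.1]
finger_gap: 36.0
grip_force: 60.5
```

Request:
{"method": "carry_out", "body": {
  "commands": [
    {"jaw":0.025,"spin":0,"translation":[0.0,0,0.0005]},
    {"jaw":0.025,"spin":0,"translation":[0,0,0]},
    {"jaw":0.025,"spin":0,"translation":[0,0,0.0005]},
    {"jaw":0.025,"spin":0,"translation":[0,0,0]},
    {"jaw":0.025,"spin":0,"translation":[0,0,0.0]},
    {"jaw":0.025,"spin":0,"translation":[0,0,0]},
    {"jaw":0.025,"spin":0,"translation":[0,0,0]},
    {"jaw":0.025,"spin":0,"translation":[0,0,0.0]}
  ]
}}

```text
time: 45.53
tool_pos: [604.8, -85.7, 114.6]
tcp_rot: [180.0, -0.1, -0.0]
ft_force: [-0.5, -0.2, 5.5]
finger_gap: 36.4
grip_force: 61.2
```

Contact at the expected height; release, rise and move clear.

Request:
{"method": "carry_out", "body": {
  "commands": [
    {"jaw":0.025,"spin":0,"translation":[0,0,-0.0005]},
    {"jaw":0.035,"spin":0,"translation":[0,0,0]},
    {"jaw":0.04,"spin":0,"translation":[0,0,0]},
    {"jaw":0.045,"spin":0,"translation":[0,0,0]},
    {"jaw":0.055,"spin":0,"translation":[0,0,0]},
    {"jaw":0.055,"spin":0,"translation":[0,0,0]},
    {"jaw":0.055,"spin":0,"translation":[0,0,-0.01]},
    {"jaw":0.055,"spin":0,"translation":[0,0,-0.02]}
  ]
}}

```text
time: 46.2
tool_pos: [602.2, -85.1, 141.8]
tcp_rot: [-179.9, 0.3, -0.0]
ft_force: [0.0, 0.6, -0.3]
finger_gap: 55.0
grip_force: 0.0
```

Request:
{"method": "carry_out", "body": {
  "commands": [
    {"jaw":0.055,"spin":0,"translation":[0,0,-0.04]},
    {"jaw":0.055,"spin":0,"translation":[0,0,-0.04]},
    {"jaw":0.055,"spin":0,"translation":[0,0,-0.04]},
    {"jaw":0.055,"spin":0,"translation":[0,0,-0.04]},
    {"jaw":0.055,"spin":0,"translation":[-0.03,0,0]},
    {"jaw":0.055,"spin":0,"translation":[-0.04,0,0]},
    {"jaw":0.055,"spin":0,"translation":[-0.04,0,0]},
    {"jaw":0.055,"spin":0,"translation":[-0.03,0,0]}
  ]
}}

```text
time: 46.87
tool_pos: [462.3, -85.4, 305.1]
tcp_rot: [180.0, -0.0, -0.0]
ft_force: [-1.0, 0.3, 0.3]
finger_gap: 54.9
grip_force: 0.0
```

Request:
{"method": "carry_out", "body": {
  "commands": [
    {"jaw":0.055,"spin":0,"translation":[-0.02,0,0]},
    {"jaw":0.055,"spin":0,"translation":[0,0,0]},
    {"jaw":0.055,"spin":0,"translation":[0,0,0]},
    {"jaw":0.055,"spin":0,"translation":[0,0,0]},
    {"jaw":0.055,"spin":0,"translation":[0,0,0]},
    {"jaw":0.055,"spin":0,"translation":[0,0,0]},
    {"jaw":0.055,"spin":0,"translation":[0,0,0]},
    {"jaw":0.055,"spin":0,"translation":[0,0,0]}
  ]
}}

```text
time: 47.53
tool_pos: [444.7, -85.5, 304.0]
tcp_rot: [-180.0, 0.0, 0.0]
ft_force: [0.8, 0.4, -0.7]
finger_gap: 55.2
grip_force: 0.0
```

```bash
python3 b.py 13 round_bottle square_bottle flask beaker cover amber_bottle
python3 - <<'E'
from h import *
w=r.snapshot("wrist")["pixels"]; s=r.snapshot("side")["pixels"][120:330,100:380]
cv2.imwrite("pics/fin.png",np.hstack([cv2.resize(w,(400,300)),cv2.resize(s,(400,300),interpolation=2)]))
E
```

```text
[[0.0, -0.95, -0.31, 522.84], [-1.0, -0.0, 0.0, -84.27], [-0.0, 0.31, -0.95, 446.19], [0.0, 0.0, 0.0, 1.0]]
round_bottle [('top', 0.73, [321.0, 186.0], [600.0, -89.0]), ('side', 0.68, [316.0, 162.0], [649.0, -422.0]), ('wrist', 0.85, [277.0, 35.0], [598.0, -81.0])] (array([545.8, -90.6, 167.2]), np.float64(62.4))
square_bottle [('top', 0.73, [383.0, 175.0], [631.0, -261.0]), ('side', 0.78, [295.0, 181.0], [642.0, -270.0]), ('wrist', 0.97, [438.0, 2.0], [635.0, -262.0])] (array([ 632.4, -258.5,    7.7]), np.float64(2.6))
flask [('top', 0.54, [353.0, 179.0], [619.0, -179.0]), ('side', 0.54, [284.0, 192.0], [632.0, -191.0]), ('wrist', 0.73, [360.0, 17.0], [618.0, -174.0])] (array([ 618. , -173.2,   11.8]), np.float64(3.3))
beaker [('top', 0.38, [219.0, 176.0], [627.0, 195.0]), ('side', 0.78, [204.0, 236.0], [691.0, 115.0]), ('wrist', 0.85, [11.0, 10.0], [631.0, 225.0])] (array([618.8, 185.3,  62.5]), np.float64(4.4))
cover [('top', 0.82, [216.0, 172.0], [640.0, 203.0]), ('side', 0.75, [198.0, 216.0], [767.0, 45.0]), ('wrist', 0.61, [437.0, 2.0], [635.0, -261.0])] (array([603.7,  65.4, 200.6]), np.float64(232.8))
amber_bottle [('top', 0.46, [254.0, 244.0], [439.0, 97.0]), ('side', 0.62, [287.0, 258.0], [454.0, 90.0]), ('wrist', 0.73, [145.0, 173.0], [440.0, 86.0])] (array([443.3,  92.7,   3.1]), np.float64(7.9))
48.5833 [444.32912775 -85.59747712 304.29006246] [-1.79999879e+02  2.54962342e-03 -1.40316268e-02] 55.17707259714954 [-0.52412206 -0.36877446 -0.29065732]
```

View pics/fin.png

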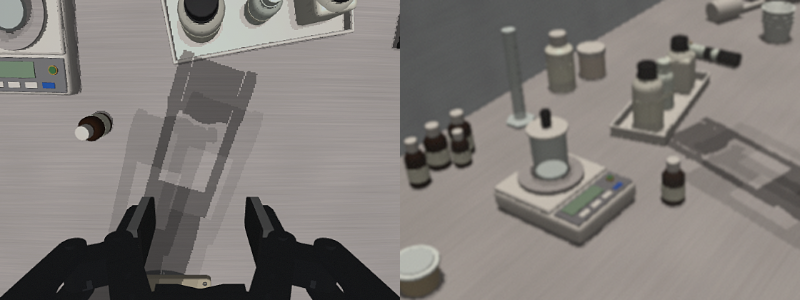

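The right half of the last picture shows the covered beaker level on the pan (about 548,150). The three bottles stand upright in a row in the tray (645,95 to 683,60), and the brown bottle is where it was. The gripper is clear of everything, so I'm handing in.

```bash
python3 -c "
from bench import r
print(r.hand_in())"
```

```text
the job is handed in; nothing more can be done
None
```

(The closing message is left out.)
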